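Swap the refill jars, then hold the topping station's cover open

TASK

The orange and the green refill jars are each standing in front of the wrong topping pan: swap them, so that each stands upright on the black mat straight in front of the pan of its own colour. Then lift the topping station's clear cover to 60 degrees and hold it there so the pans can be topped up: it falls shut by itself, so finish while still holding it with the fingers. Leave everything else on the counter where it is.

Things in the scene. Friction and masses are not known exactly. Their poses are not given: they have to be found in the camera images.
- jar_orange: straight-sided white screw-top jar, 60 mm across and 115 mm tall, with orange cap (62 mm across, the top 24 mm) and orange band; 0.18 to 0.35 kg. Origin: centre of its underside, z up. It starts upright on the mat in front of the other colour's pan
- jar_green: straight-sided white screw-top jar, 60 mm across and 115 mm tall, with green cap (62 mm across, the top 24 mm) and green band; 0.18 to 0.35 kg. Origin: centre of its underside, z up. It starts upright on the mat in front of the other colour's pan
- pan_orange: open rectangular orange pan, 176 mm deep (x) by 104 mm wide (y), 65 mm tall, standing in one of the two outer bays (left or right, varies) of the topping station under its clear cover. Origin: centre of its underside, 34 mm above the counter; axes as the station's
- pan_green: open rectangular green pan, 176 mm deep (x) by 104 mm wide (y), 65 mm tall, standing in one of the two outer bays (left or right, varies) of the topping station under its clear cover. Origin: centre of its underside, 34 mm above the counter; axes as the station's
- orange_spot (a point): the point on top of the mat straight in front of the orange pan, 200 mm from the pan's centre: where the orange jar belongs (its underside's centre)
- green_spot (a point): the point on top of the mat straight in front of the green pan, 200 mm from the pan's centre: where the green jar belongs (its underside's centre)
- mat: fixed black rubber counter mat, 110 mm (x) by 370 mm (y), 6 mm thick, in front of the station (on the robot's side). Origin: centre of its underside; axes as the station's. The jars stand at its left and right ends, 224 mm apart; its middle is free
- caddy: the topping station: fixed steel box 210 mm deep (x) by 350 mm wide (y), 100 mm tall, with three pan bays 112 mm apart (the middle one holds a bare metal pan). Origin: centre of its underside; x points away from the robot (front face at x = -105 mm, towards the robot), y to the left, turned up to 0.15 rad
- cover: the station's cover: flat clear panel with a steel edge, 340 mm wide (y), 6 mm thick (edge strips 9 mm), reaching from the hinge 210 mm to its front edge, with a black bow handle on that edge; 0.4 to 0.7 kg. Origin: on the hinge line, at mid width; the cover runs from it along its own -x, and its z is the panel's upper normal
- handle (a point): middle of the handle's grip: round black bar 12 mm thick, 140 mm long, along the station's y, 255 mm from the hinge line in the panel's plane. A 12 mm arm at each end joins it to the cover's front edge; gap between bar and edge 39 mm. Cover closed: 105 mm above the counter, 150 mm in front of the station's centre; the jars stand 50 mm nearer the robot, left and right of it
- hinge_line (a point): middle of the hinge line (level, along the station's y) at the station's far upper edge, 105 mm above the counter and 105 mm behind the station's centre; its axes are the station's
- cover_hinge (a joint): angle of the cover, rad: 0 = closed (level), grows as its front edge rises; 60 degrees = 1.047. A stop ends it at 1.4, before upright, so the cover falls shut from any angle unless held
- steel_cup: bystander: open steel measuring cup, 76 mm across, 80 mm tall, to the left of the mat. Origin: centre of its underside
- drink_cup: bystander: white and teal paper cup with a lid, 88 mm across at the top, 94 mm tall, to the right of the mat. Origin: centre of its underside
- cup_stack: bystander: stack of upturned white paper cups, 91 mm across, 155 mm tall, further to the left. Origin: centre of its underside
- squeeze_bottle: bystander: cream squeeze bottle with a red nozzle, 56 mm across, 200 mm tall, further to the right. Origin: centre of its underside
- ice_scoop: bystander: aluminium ice scoop lying on the counter, 230 mm long, 40 mm tall, far to the right. Origin: under the joint of handle and blade
- film_roll: bystander: roll of clear sealing film standing on end, 120 mm across, 90 mm tall, far to the left. Origin: centre of its underside
There are look-alikes about, which are no part of the job. Leave any pink look-alike of the jar_green alone. What is shaped like the jar_orange but yellow is not meant.

How it is judged:
By the outcome, as a careful person would: the job done as asked, in the order asked, and still so for the second after the job is handed in, while the arm keeps its last pose, push and grip.
It also fails if it takes over 67 s, if anything falls off the work surface, if the arm or the gripper's body presses on something with over 40 N, if the wrist force passes 120 N, or if a joint passes its speed limit or range.

ROBOT

A 6-joint arm with a two-finger parallel gripper is mounted at the origin on the work surface. World frame = base frame: x ahead of the robot, y to its left, z up, the work surface at z = 0. Lengths are in m, angles in rad, forces in N, time in s.
With the tool pointing down it reaches from about 0.3 to 0.85 m from the base axis. Payload 5.4 kg.
Tool frame: the origin (TCP) lies at the very end of the fingers, on their centre line; the grasp point (between the pads) lies 19 mm behind it; x points along the fingers, y is the direction in which the jaws open and shut, and the axes are right-handed (so a half turn about x gives the same grasp; the last joint's range is limited). The gripper opens to 85 mm and grips with 20 to 120 N. Pads are 22 mm wide; open, the fingers measure 114 mm over their backs; the gripper's body (76 mm by 85 mm) begins 54 mm behind the grasp point. The pads swing forward as they close: fully open they stand 13 mm farther back than shut.
Start: joints at [-1.371, 0.158, 1.597, -0, 1.386, -0.21], TCP at [0.229, -0.527, 0.231] pointing down, gripper open.
Joint ranges: [-2.91, 2.91], [-0.94, 2.29], [0.18, 2.7], [-1.29, 4.43], [0.17, 2.64], [-3, 3]. Speed limits (rad/s): [2.57, 2.57, 3.14, 3.14, 3.14, 3.14].

INTERFACE

Orientations are given as a unit quaternion [w, x, y, z].
In Python, from workcell import monitor, camera, camera_params, env gives the robot as it stands. The module is installed in compiled form; this text tells all that it offers.
- The arm moves only by the shell command python3 -m creep 'ROWS'. ROWS is JSON, a list that holds one entry, the list of rows, each a list of 5 numbers: the shift along the tool's x, y, z each as a share of 30 mm, from -1 to 1, then the turn about the tool's x as a share of 0.12 rad, from -1 to 1, then the opening, from 0 (shut) to 1 (fully open). A call has 1 to 12 rows; each row shifts and turns the pose as measured when the row begins, along the tool's axes as they then stand; what a row does not reach is not made up. A row lasts 1/12 s, in which the tool goes at most 41.7 mm and 7.16 degrees, less where a joint would pass 70% of its speed; a pose out of reach is approached as far as the arm can. A call with a number of a shift or a turn outside -1 to 1 is refused whole. A call with a gripper value outside its range is refused whole. The fingers move at their own pace and stop on an object; the grip force is fixed at half the most. Time passes only in rows, so rows that do not move let the fingers close. It gives the time, the measured TCP pose, the force and the opening at its end, in the units of the state.
- monitor.observe(): the state, without advancing time (a new reading comes with each control period).
- camera(name): name is "scene" or "top" or "wrist"; returns (picture, depth): 384x512x3 uint8, red, green, blue; 384x512 float32, m along the optical axis (not along the pixel's ray), 0 where there is no reading.
- camera_params(name): a dict with "K" (3x3 intrinsics, pixels), "R" (3x3) and "t" (3): a world point X has camera coordinates R X + t. Camera axes: x right, y down, z forward; pixel columns grow to the right and rows downward; lengths in m; the calibration is good to about 2 mm. A picture is of the moment at which its call begins: read the wrist's pose just before it. camera_params takes no time and is no camera call; for the wrist camera it gives the pose at the moment of the call.
- env.finish_job(): hands the job in, once; it reports no verdict.
The state is a dict: "time": time; "joint_pos": joint angles; "qd": joint speeds; "tau": joint torques, N m; "tcp_pos": TCP position; "ee_rot": TCP orientation; "ft_force": force on the tool from outside, world axes, zero at the start; "torque": the same for the moment, N m; "width": finger opening in m.
Only numpy, scipy, OpenCV 4.12 (cv2) and the standard library are available. Lean on these libraries where they do the work, as an engineer would, in place of code of your own. Each camera call takes 0.05 s, during which the arm holds its last target.

## Working session

There is one attempt and no reset: what is moved stays moved. The work goes in short steps, Python scripts to look and compute and a shell command to move; the robot and the scene stay as the last step left them, time stands still between calls to the robot, and variables do not carry over. Pictures are saved under pics/ and viewed, and the job is handed in when it is done.

```bash
mkdir -p pics; ls; python3 - <<'E'
from workcell import monitor,camera,camera_params
import cv2,numpy as np
s=monitor.observe();print({k:np.round(v,3).tolist() for k,v in s.items()})
for n in ("scene","top"):
    im,d=camera(n);cv2.imwrite(f"pics/{n}0.png",im[:,:,::-1]);np.savez(f"pics/{n}0.npz",im=im,d=d,**camera_params(n))
    p=camera_params(n);print(n,np.round(-p["R"].T@p["t"],3),np.round(p["K"],1).tolist(),np.round(p["R"],2).tolist())
E
```

```text
pics
{'time': 0.0, 'joint_pos': [-1.371, 0.159, 1.598, -0.0, 1.386, -0.21], 'qd': [-0.001, 0.001, -0.0, 0.0, 0.001, 0.001], 'tau': [0.001, -39.599, -33.144, 0.0, 0.008, -0.0], 'tcp_pos': [0.229, -0.527, 0.23], 'ee_rot': [-0.143, -0.692, -0.145, 0.692], 'ft_force': [0.027, 0.383, -0.067], 'torque': [-0.0, 0.03, 0.011], 'width': 0.086}
scene [ 1.271 -0.05   1.247] [[401.8, 0.0, 254.9], [0.0, 401.8, 191.0], [0.0, 0.0, 1.0]] [[0.05, 1.0, 0.01], [0.85, -0.03, -0.53], [-0.53, 0.03, -0.85]]
top [0.264 0.007 1.979] [[462.7, 0.0, 257.0], [0.0, 462.7, 195.0], [0.0, 0.0, 1.0]] [[-0.03, -1.0, 0.01], [-0.99, 0.02, -0.16], [0.16, -0.01, -0.99]]
```

View pics/scene0.png

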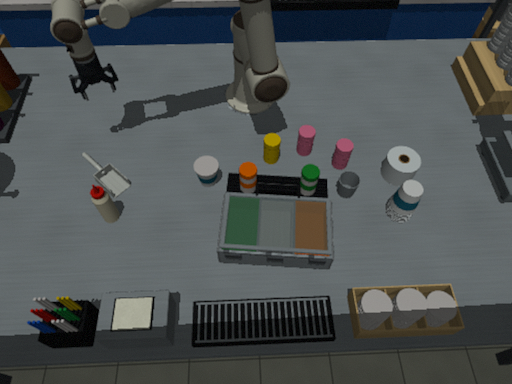

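View pics/top0.png

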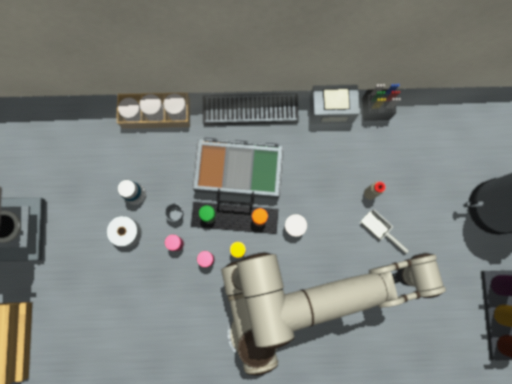

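Top view: green jar's cap is at (207,213), in front of the orange pan at (212,165). Orange jar's cap is at (260,216), in front of the green pan at (265,170). The yellow look-alike at (237,249) and the pinks at (173,243) and (205,259) stand robot-side of the mat and are not part of the job. Next I'll confirm with an enlarged crop and measure.

```bash
cat > h.py <<'E'
import numpy as np,cv2
def ray(p,uv,z):
    c=-p["R"].T@p["t"]; d=p["R"].T@np.linalg.inv(p["K"])@np.array([uv[0],uv[1],1.])
    return c+d*(z-c[2])/d[2]
def back(p,u,v,d):
    q=np.linalg.inv(p["K"])@np.stack([u*d,v*d,d]);return (p["R"].T@(q-p["t"][:,None])).T
def proj(p,X):
    q=p["K"]@(p["R"]@np.asarray(X)+p["t"]);return q[:2]/q[2]
E
python3 - <<'E'
from h import *
out=[]
for n,(x0,x1,y0,y1) in (("top",(140,320,130,280)),("scene",(180,360,110,270))):
    z=dict(np.load(f"pics/{n}0.npz"));im=z["im"]
    out.append(cv2.resize(im[y0:y1,x0:x1,::-1],(390,330),interpolation=2))
    hsv=cv2.cvtColor(im,cv2.COLOR_RGB2HSV)
    for name,lo,hi in (("orange",(6,200,150),(16,255,255)),("green",(45,120,40),(85,255,255)),("brownpan",(5,90,60),(16,210,190)),("yellow",(22,150,100),(32,255,255)),("pink",(160,80,100),(179,255,255))):
        m=cv2.inRange(hsv,lo,hi)
        k,l,st,c=cv2.connectedComponentsWithStats(m)
        for i in range(1,k):
            if st[i,4]>60:
                v,u=np.nonzero(l==i);d=z["d"][v,u];ok=d>0;P=back(z,u[ok],v[ok],d[ok])
                print(n,name,st[i].tolist(),c[i].round(1),"med",np.median(P,0).round(3),"min",np.percentile(P,3,0).round(3),"max",np.percentile(P,97,0).round(3),"ray.121",ray(z,c[i],.121).round(3))
cv2.imwrite("pics/crop0.png",np.hstack(out))
E
```

```text
top green [199, 205, 16, 17, 219] [206.3 213.1] med [0.49 0.19 0.12] min [0.464 0.162 0.011] max [0.519 0.218 0.129] ray.121 [0.49  0.189 0.121]
top brownpan [199, 146, 26, 41, 888] [211.6 166.2] med [0.686 0.166 0.108] min [0.609 0.121 0.099] max [0.764 0.211 0.117] ray.121 [0.683 0.165 0.121]
top brownpan [251, 208, 18, 18, 81] [259.6 217. ] med [ 0.477 -0.028  0.009] min [ 0.446 -0.064 -0.002] max [0.518 0.009 0.125] ray.121 [ 0.468 -0.026  0.121]
top yellow [230, 242, 15, 16, 192] [237.3 249.7] med [0.339 0.068 0.114] min [0.314 0.042 0.001] max [0.367 0.092 0.123] ray.121 [0.339 0.067 0.121]
top pink [165, 235, 18, 16, 214] [173.  242.5] med [0.376 0.325 0.114] min [0.35  0.299 0.023] max [0.402 0.352 0.125] ray.121 [0.375 0.323 0.121]
top pink [197, 252, 17, 16, 209] [205.2 259.2] med [0.306 0.197 0.114] min [0.279 0.172 0.001] max [0.334 0.224 0.123] ray.121 [0.305 0.195 0.121]
scene orange [240, 162, 17, 14, 183] [247.7 168.7] med [ 0.474 -0.026  0.123] min [ 0.448 -0.051  0.118] max [ 0.497 -0.002  0.127] ray.121 [ 0.473 -0.026  0.121]
scene green [302, 164, 18, 18, 250] [31
[... 174 characters left out ...]
.529  0.162] min [ 0.951 -0.544  0.105] max [ 0.957 -0.515  0.203] ray.121 [ 0.943 -0.547  0.121]
scene brownpan [295, 201, 32, 49, 1398] [310.3 225.1] med [0.691 0.165 0.11 ] min [0.61  0.119 0.105] max [0.767 0.212 0.114] ray.121 [0.697 0.163 0.121]
scene yellow [264, 133, 17, 14, 186] [271.7 139.4] med [0.343 0.065 0.116] min [0.312 0.039 0.109] max [0.368 0.091 0.121] ray.121 [0.346 0.065 0.121]
scene pink [299, 125, 17, 13, 172] [306.7 131.2] med [0.31  0.196 0.117] min [0.28  0.17  0.111] max [0.335 0.223 0.122] ray.121 [0.313 0.196 0.121]
scene pink [336, 138, 18, 14, 184] [344.6 144.9] med [0.378 0.326 0.117] min [0.347 0.299 0.11 ] max [0.402 0.351 0.122] ray.121 [0.381 0.324 0.121]
```

View pics/crop0.png

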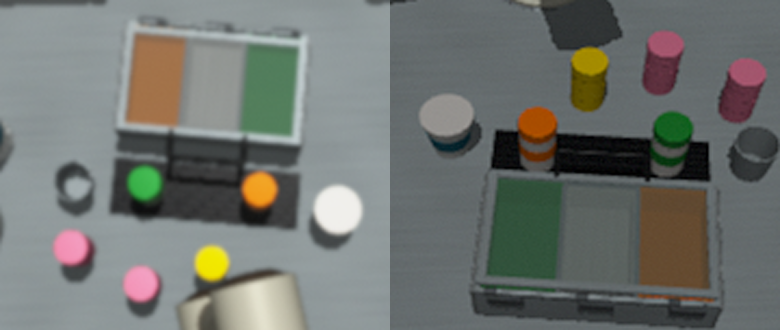

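Crop confirms it. Orange cap with a white/orange banded body is on the mat's right end, in front of the green pan. Green cap with a white/green body is on the left end, in front of the orange pan. The yellow and pink jars are solid-coloured and off the mat. Now the station pose.

```bash
python3 - <<'E'
from h import *
for n in ("top","scene"):
    z=dict(np.load(f"pics/{n}0.npz"));im=z["im"];hsv=cv2.cvtColor(im,cv2.COLOR_RGB2HSV)
    box=(slice(130,200),slice(185,295)) if n=="top" else (slice(180,275),slice(210,340))
    # jars caps
    for nm,lo,hi in (("orange",(5,150,100),(19,255,255)),("green",(45,100,40),(85,255,255))):
        m=cv2.inRange(hsv,lo,hi)
        H,W=np.mgrid[:384,:512];
        sel=(m>0)&(z["d"]>0);P=back(z,W[sel],H[sel],z["d"][sel]);
        k=(P[:,2]>.105)&(P[:,2]<.135)&(P[:,0]<.56)&(P[:,0]>.4)
        uv=np.c_[W[sel],H[sel]][k].astype(np.int32)
        c,r=cv2.minEnclosingCircle(uv);print(n,nm,"cap n",k.sum(),"mean ray",ray(z,uv.mean(0),.121).round(4),"depth",P[k].mean(0).round(4),r)
    # pans
    for nm,lo,hi in (("orange",(5,90,50),(17,215,200)),("green",(50,60,30),(85,200,200))):
        m=np.zeros((384,512),np.uint8);m[box]=cv2.inRange(hsv,lo,hi)[box]
        k,l,st,c=cv2.connectedComponentsWithStats(m);i=1+np.argmax(st[1:,4]);v,u=np.nonzero(l==i)
        X=np.array([ray(z,(a,b),.099)[:2] for a,b in zip(u,v)])
        r=cv2.minAreaRect((X*1000).astype(np.float32));print(n,nm,"pan",st[i].tolist(),"rect@z.099",np.round(r[0],1),np.round(r[1],1),round(r[2],2))
    # mat
    H,W=np.mgrid[:384,:512];X=ray  # black
    m=((hsv[...,2]<45)&(z["d"]>0)); P=back(z,W[m],H[m],z["d"][m]);k=(P[:,0]>.38)&(P[:,0]<.58)&(P[:,1]>-.15)&(P[:,1]<.3)&(P[:,2]<.03)
    r=cv2.minAreaRect((P[k,:2]*1000).astype(np.float32));print("mat",np.round(r[0]),np.round(r[1]),r[2])
    m=z["d"]>0;P=back(z,W[m],H[m],z["d"][m]);k=(P[:,0]>.5)&(P[:,0]<.85)&(P[:,1]>-.15)&(P[:,1]<.3)&(P[:,2]>.09)&(P[:,2]<.13)
    k&=~((np.hypot(P[:,0]-.49,P[:,1]-.188)<.045)|(np.hypot(P[:,0]-.473,P[:,1]+.026)<.045))
    r=cv2.minAreaRect((P[k,:2]*1000).astype(np.float32));print("cover",np.round(r[0]),np.round(r[1]),r[2],np.median(P[k,2]))
E
```

```text
top orange cap n 187 mean ray [ 0.475  -0.0238  0.121 ] depth [ 0.475  -0.0238  0.1208] 7.693190574645996
top green cap n 187 mean ray [0.4926 0.1906 0.121 ] depth [0.4927 0.1906 0.121 ] 7.895598888397217
top orange pan [199, 146, 26, 41, 888] rect@z.099 [688.7 167.3] [ 94.2 165.9] 83.75
top green pan [251, 151, 26, 40, 882] rect@z.099 [665.  -49.6] [ 93.8 165.8] 83.52
mat [503.  88.] [279. 143.] 84.16399383544922
cover [664.  62.] [362. 274.] 83.87288665771484 0.10811210782031919
scene orange cap n 220 mean ray [ 0.4753 -0.0269  0.121 ] depth [ 0.476  -0.0269  0.1221] 8.869997024536133
scene green cap n 237 mean ray [0.4945 0.1862 0.121 ] depth [0.4947 0.1862 0.1213] 8.94066333770752
scene orange pan [295, 201, 32, 49, 1422] rect@z.099 [682.5 167.8] [ 98.6 169.7] 83.78
scene green pan [225, 197, 35, 48, 1443] rect@z.099 [657.8 -50.6] [ 99.1 171. ] 83.69
mat [469.  77.] [453.  86.] 83.84883880615234
cover [659.  58.] [362. 274.] 83.6921157836914 0.10974290362167663
```

```bash
cat >> h.py <<'E'
from scipy.spatial.transform import Rotation as Rot
def state():
    from workcell import monitor
    s=monitor.observe();q=s["ee_rot"];R=Rot.from_quat([q[1],q[2],q[3],q[0]]).as_matrix()
    return s,R
def plan(goal,yawdir=None):
    """goal TCP; yawdir: desired horizontal dir for the tool y axis. prints shifts in units of 30 mm (in tool axes AFTER and BEFORE turn)"""
    s,R=state();d=np.asarray(goal)-s["tcp_pos"]
    print("t",round(float(s["time"]),2),"tcp",np.round(s["tcp_pos"],4),"w",round(float(s["width"]),4),"F",np.round(s["ft_force"],1))
    print("R cols",np.round(R,3).tolist())
    if yawdir is not None:
        y=np.array([*yawdir,0]);y/=np.linalg.norm(y)
        a=np.arctan2(y@R[:,2],y@R[:,1])
        a=(a+np.pi/2)%np.pi-np.pi/2
        print("turn rad",round(a,3),"units .12:",round(a/.12,2),"j6",round(float(s["joint_pos"][5]),2))
        R2=R@Rot.from_rotvec([a,0,0]).as_matrix();print("after-turn units",np.round(R2.T@d/.03,2))
    print("units now",np.round(R.T@d/.03,2))
E
python3 - <<'E'
from h import *
plan([.40,.06,.36],[.109,.994])
from workcell import camera,camera_params
p=camera_params("wrist");s,R=state()
print(p["K"].round(1).tolist(),(R.T@(-p["R"].T@p["t"]-s["tcp_pos"])).round(3),(p["R"]@R).round(3).tolist())
E
```

```text
t 0.1 tcp [ 0.229  -0.5269  0.2304] w 0.0851 F [-0.2  0.4  0.1]
R cols [[-0.0, 0.398, -0.917], [0.002, -0.917, -0.398], [-1.0, -0.002, -0.0]]
turn rad 0.519 units .12: 4.33 j6 -0.21
after-turn units [ -4.29 -20.07  -3.53]
units now [ -4.29 -15.68 -13.02]
[[287.4, 0.0, 251.7], [0.0, 287.4, 194.1], [0.0, 0.0, 1.0]] [-0.143 -0.    -0.067] [[0.001, 1.0, -0.001], [-0.265, 0.001, 0.964], [0.964, -0.001, 0.265]]
```

```bash
python3 -m creep '[[[-1,-0.3,0,1,1],[-1,-0.6,0,1,1],[-1,-1,-0.3,1,1],[-1,-1,-0.8,1,1],[-0.3,-1,-0.8,0.33,1],[0,-1,-0.6,0,1],[0,-1,-0.6,0,1],[0,-1,-0.6,0,1],[0,-1,-0.6,0,1],[0,-1,-0.6,0,1],[0,-1,-0.6,0,1],[0,-1,-0.6,0,1]]]'; python3 -c "
from h import *
plan([.58,.06,.36],[.109,.994])"
```

```text
time: 1.1
tcp_pos: [0.4267, -0.2146, 0.3578]
ee_rot: [0.056, -0.704, 0.048, 0.706]
ft_force: [1.1, -1.6, -0.6]
width: 0.0855
t 1.1 tcp [ 0.4267 -0.2146  0.3578] w 0.0855 F [ 1.1 -1.6 -0.6]
R cols [[-0.002, -0.146, -0.989], [0.011, -0.989, 0.146], [-1.0, -0.011, 0.003]]
turn rad -0.037 units .12: -0.31 j6 0.99
after-turn units [ 0.02 -9.66 -4.08]
units now [ 0.02 -9.8  -3.72]
```

```bash
python3 -m creep '[[[0,-1,-0.4,-0.3,1],[0,-1,-0.4,0,1],[0,-1,-0.4,0,1],[0,-1,-0.4,0,1],[0,-1,-0.4,0,1],[0,-1,-0.4,0,1],[0,-1,-0.4,0,1],[0,-1,-0.4,0,1],[0,-1,-0.4,0,1],[0,-0.8,-0.3,0,1],[0,0,0,0,1],[0,0,0,0,1]]]'; python3 - <<'E'
from h import *
from workcell import camera,camera_params
p=camera_params("wrist");im,d=camera("wrist");cv2.imwrite("pics/w1.png",im[:,:,::-1]);np.savez("pics/w1.npz",im=im,d=d,**p)
E
```

```text
time: 2.1
tcp_pos: [0.5806, 0.0879, 0.3537]
ee_rot: [0.04, -0.702, 0.03, 0.71]
ft_force: [0.1, -0.5, -0.6]
width: 0.0853
```

View pics/w1.png

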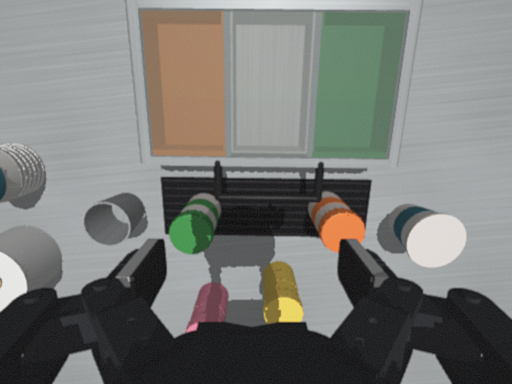

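The wrist view shows the station top, with the green cap near (194,232), the orange cap near (340,228), the handle bar at row ~196 between columns 218 and 321, and the mat's corners around (163,178) to (368,236). I'll measure these.

```bash
python3 - <<'E'
from h import *
z=dict(np.load("pics/w1.npz"));im=z["im"];hsv=cv2.cvtColor(im,cv2.COLOR_RGB2HSV)
print("cam",(-z["R"].T@z["t"]).round(3))
H,W=np.mgrid[:384,:512]
def rays(u,v,h): return np.array([ray(z,(a,b),h) for a,b in zip(u,v)])
def big(m):
    k,l,st,c=cv2.connectedComponentsWithStats(m);i=1+np.argmax(st[1:,4]);return l==i
for nm,lo,hi,box in (("greencap",(45,120,40),(85,255,255),(slice(200,260),slice(165,225))),("orangecap",(3,180,120),(19,255,255),(slice(190,260),slice(305,370)))):
    m=np.zeros((384,512),np.uint8);m[box]=cv2.inRange(hsv,lo,hi)[box];b=big(m)&(z["d"]>0)
    v,u=np.nonzero(b);P=back(z,u,v,z["d"][b]);k=abs(P[:,2]-.121)<.006
    r=cv2.minEnclosingCircle((P[k,:2]*1000).astype(np.float32))
    q=rays(u[k],v[k],.121);e=cv2.minEnclosingCircle((q[:,:2]*1000).astype(np.float32))
    print(nm,k.sum(),"z",np.median(P[k,2]).round(4),"depth mean",P[k].mean(0).round(4),"encl",np.round(r[0],1),round(r[1],1),"rayencl",np.round(e[0],1),round(e[1],1),"raymean",q.mean(0).round(4))
for nm,lo,hi in (("orangepan",(5,60,50),(19,215,230)),("greenpan",(45,50,30),(85,200,220))):
    m=np.zeros((384,512),np.uint8);bx=(slice(0,165),slice(130,420));m[bx]=cv2.inRange(hsv,lo,hi)[bx];b=big(m);v,u=np.nonzero(b)
    q=rays(u,v,.099);r=cv2.minAreaRect((q[:,:2]*1000).astype(np.float32));print(nm,"px",u.min(),u.max(),v.min(),v.max(),"rect",np.round(r[0],1),np.round(r[1],1),round(r[2],2))
# mat: black, rays at z=.006
m=((hsv[...,2]<50)).astype(np.uint8);m[:165]=0;m[240:]=0;m[:,:150]=0;m[:,385:]=0
v,u=np.nonzero(big(m));q=rays(u,v,.006);r=cv2.minAreaRect((q[:,:2]*1000).astype(np.float32));print("mat",np.round(r[0],1),np.round(r[1],1),round(r[2],2),u.min(),u.max(),v.min(),v.max())
cv2.imwrite("pics/w1c.png",cv2.resize(im[150:260,120:400,::-1],(784,308),interpolation=2))
for uv in ((134,164),(397,163),(417,5),(126,5)): print("cover corner",uv,ray(z,uv,.109).round(3))
E
```

```text
cam [0.649 0.079 0.496]
greencap 1153 z 0.1218 depth mean [0.4927 0.1895 0.1217] encl [492.8 188.2] 30.7 rayencl [492.7 187.9] 30.8 raymean [0.4924 0.1897 0.121 ]Traceback (most recent call last):
  File "<stdin>", line 12, in <module>
IndexError: too many indices for array: array is 1-dimensional, but 2 were indexed
```

```bash
cat > m1.py <<'E'
from h import *
z=dict(np.load("pics/w1.npz"));im=z["im"];hsv=cv2.cvtColor(im,cv2.COLOR_RGB2HSV)
H,W=np.mgrid[:384,:512]
def rays(u,v,h): return np.array([ray(z,(a,b),h) for a,b in zip(u,v)])
def big(m):
    k,l,st,c=cv2.connectedComponentsWithStats(m);i=1+np.argmax(st[1:,4]);return l==i
print(hsv[236,343],z["d"][236,343])
m=np.zeros((384,512),np.uint8);bx=(slice(190,260),slice(305,370));m[bx]=cv2.inRange(hsv,(3,130,100),(19,255,255))[bx];b=big(m)
v,u=np.nonzero(b);P=back(z,u,v,z["d"][b]);print(np.percentile(P[:,2],[5,50,95]).round(4),len(u))
k=abs(P[:,2]-np.percentile(P[:,2],80))<.006
q=rays(u[k],v[k],.121);e=cv2.minEnclosingCircle((q[:,:2]*1000).astype(np.float32));print("orangecap",P[k].mean(0).round(4),"rayencl",np.round(e[0],1),e[1],q.mean(0).round(4))
for nm,lo,hi in (("orangepan",(5,60,50),(19,215,230)),("greenpan",(45,50,30),(85,200,220))):
    m=np.zeros((384,512),np.uint8);bx=(slice(0,165),slice(130,420));m[bx]=cv2.inRange(hsv,lo,hi)[bx];b=big(m);v,u=np.nonzero(b)
    q=rays(u,v,.099);r=cv2.minAreaRect((q[:,:2]*1000).astype(np.float32));print(nm,"px",u.min(),u.max(),v.min(),v.max(),"rect",np.round(r[0],1),np.round(r[1],1),round(r[2],2))
m=((hsv[...,2]<50)).astype(np.uint8);m[:165]=0;m[240:]=0;m[:,:150]=0;m[:,385:]=0
v,u=np.nonzero(big(m));q=rays(u,v,.006);r=cv2.minAreaRect((q[:,:2]*1000).astype(np.float32));print("mat",np.round(r[0],1),np.round(r[1],1),round(r[2],2),u.min(),u.max(),v.min(),v.max())
cv2.imwrite("pics/w1c.png",cv2.resize(im[150:260,120:400,::-1],(784,308),interpolation=2))
for uv in ((134,164),(397,163),(417,5),(126,5)): print("cover corner",uv,ray(z,uv,.109).round(3))
E
python3 m1.py
```

```text
[ 11 171 237] 0.4043671
[0.1061 0.1214 0.1229] 1385
orangecap [ 0.479  -0.0239  0.1214] rayencl [475.5 -25.4] 31.463970184326172 [ 0.4788 -0.024   0.121 ]
orangepan px 141 225 11 155 rect [686.8 168.5] [100.3 176.4] 83.9
greenpan px 313 404 13 157 rect [662.7 -51.2] [ 99.4 175.3] 83.85
mat [493.7  78.7] [364.7 132.6] 83.74 162 370 165 236
cover corner (134, 164) [0.596 0.252 0.109]
cover corner (397, 163) [ 0.563 -0.103  0.109]
cover corner (417, 5) [ 0.749 -0.119  0.109]
cover corner (126, 5) [0.784 0.222 0.109]
```

View pics/w1c.png

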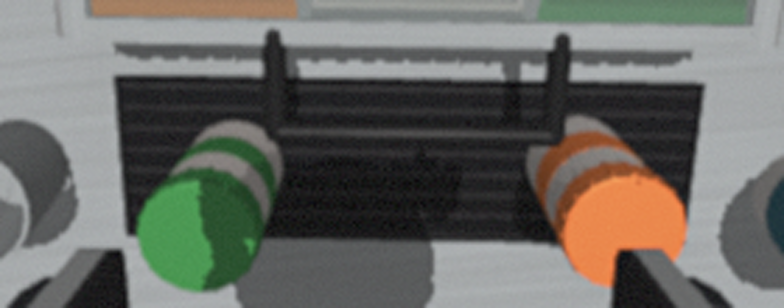

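```bash
python3 - <<'E'
from h import *
z=dict(np.load("pics/w1.npz"));f=lambda x,y:(120+x/2.8-.3,150+y/2.8-.3)
C=np.array([1,0])
xh=np.array([.9942,-.1078]);yh=np.array([.1078,.9942]);S=np.array([.6748,.0587])
for nm,uv,h in (("matBL",(116,77),.006),("matBR",(703,85),.006),("matFL",(129,235),.006),("matFR",(691,241),.006),("barL",(275,133),.105),("barR",(557,134),.105),("armL",(274,35),.105),("armR",(562,38),.105)):
    q=ray(z,f(*uv),h)[:2];print(nm,q.round(4),"station frame",((q-S)@xh).round(4),((q-S)@yh).round(4))
E
```

```text
matBL [0.5542 0.2558] station frame -0.1412 0.183
matBR [ 0.5145 -0.108 ] station frame -0.1414 -0.183
matFL [0.4475 0.2671] station frame -0.2485 0.1827
matFR [ 0.4093 -0.1019] station frame -0.2466 -0.1882
barL [0.5369 0.1447] station frame -0.1464 0.0706
barR [0.523  0.0025] station frame -0.1448 -0.0722
armL [0.5868 0.1386] station frame -0.0961 0.07
armR [ 0.5719 -0.0016] station frame -0.0958 -0.071
```

Everything is consistent: yaw about -0.108, spots at orange ≈ (0.490, 0.191) and green ≈ (0.466, -0.031). Starting with the green jar at (0.493, 0.1885).

```bash
python3 -c "
from h import *
plan([.4927,.1885,.17],[.1078,.9942])"
```

```text
t 2.15 tcp [0.5804 0.0877 0.3535] w 0.0853 F [-0.9  0.2 -0.7]
R cols [[-0.012, -0.099, -0.995], [0.016, -0.995, 0.099], [-1.0, -0.015, 0.013]]
turn rad 0.009 units .12: 0.07 j6 1.61
after-turn units [ 6.2  -2.94  3.19]
units now [ 6.2  -2.96  3.16]
```

```bash
python3 -m creep '[[[0.4,-0.6,0.7,0.07,1],[0.9,-0.6,0.7,0,1],[1,-0.6,0.7,0,1],[1,-0.6,0.6,0,1],[1,-0.5,0.5,0,1],[1,0,0,0,1],[0.6,0,0,0,1],[0.2,0,0,0,1],[0,0,0,0,1]]]'; python3 -c "
from h import *
plan([.4927,.1885,.088],[.1078,.9942])"
```

```text
time: 2.9
tcp_pos: [0.4876, 0.1796, 0.1662]
ee_rot: [0.047, -0.703, 0.039, 0.709]
ft_force: [0.7, -0.5, 1.1]
width: 0.0855
t 2.9 tcp [0.4876 0.1796 0.1662] w 0.0855 F [ 0.7 -0.5  1.1]
R cols [[-0.008, -0.123, -0.992], [0.012, -0.992, 0.122], [-1.0, -0.011, 0.009]]
turn rad -0.015 units .12: -0.12 j6 1.8
after-turn units [ 2.61 -0.28 -0.16]
units now [ 2.61 -0.29 -0.16]
```

```bash
python3 -m creep '[[[0,-0.3,-0.17,-0.12,1],[0.6,-0.02,0,0,1],[0.8,0,0,0,1],[0.8,0,0,0,1],[0.35,0,0,0,1],[0,0,0,0,1]]]'; python3 -c "
from h import *
plan([.4927,.1885,.088],[.1078,.9942])"
```

```text
time: 3.4
tcp_pos: [0.5059, 0.189, 0.0987]
ee_rot: [-0.045, 0.711, -0.034, -0.701]
ft_force: [-0.4, -0.7, 0.2]
width: 0.0851
t 3.4 tcp [0.5059 0.189  0.0987] w 0.0851 F [-0.4 -0.7  0.2]
R cols [[0.014, -0.111, -0.994], [0.014, -0.994, 0.111], [-1.0, -0.016, -0.012]]
turn rad -0.003 units .12: -0.03 j6 1.8
after-turn units [0.35 0.07 0.44]
units now [0.35 0.07 0.44]
```

```bash
python3 -m creep '[[[0.1,0.05,0.4,0,1],[0.2,0,0,0,1],[0,0,0,0,1]]]'; python3 -c "
from h import *
plan([.4927,.1885,.088],[.1078,.9942])"
```

```text
time: 3.65
tcp_pos: [0.4985, 0.1892, 0.094]
ee_rot: [-0.045, 0.713, -0.034, -0.699]
ft_force: [-0.3, 0.1, 0.1]
width: 0.0859
t 3.65 tcp [0.4985 0.1892 0.094 ] w 0.0859 F [-0.3  0.1  0.1]
R cols [[0.022, -0.111, -0.994], [0.015, -0.994, 0.111], [-1.0, -0.018, -0.02]]
turn rad -0.004 units .12: -0.03 j6 1.8
after-turn units [0.19 0.05 0.19]
units now [0.19 0.05 0.19]
```

```bash
python3 -m creep '[[[0.19,0.05,0.2,0,1]]]';python3 -m creep '[[[0,0,0,0,1]]]';python3 -m creep '[[[0,0,0,0,1]]]'; python3 -c "
from h import *
plan([.4927,.1885,.088],[.1078,.9942])"
```

```text
time: 3.73
tcp_pos: [0.4955, 0.1887, 0.0906]
ee_rot: [-0.046, 0.715, -0.033, -0.696]
ft_force: [0.4, 0.3, -0.1]
width: 0.0854
time: 3.82
tcp_pos: [0.4946, 0.1886, 0.0901]
ee_rot: [-0.046, 0.715, -0.033, -0.697]
ft_force: [-0.7, 0.2, -1.1]
width: 0.0855
time: 3.9
tcp_pos: [0.4955, 0.1886, 0.0909]
ee_rot: [-0.046, 0.715, -0.033, -0.696]
ft_force: [-0.4, 0.4, 0.9]
width: 0.0856
t 3.9 tcp [0.4955 0.1886 0.0909] w 0.0856 F [-0.4  0.4  0.9]
R cols [[0.028, -0.111, -0.993], [0.016, -0.994, 0.112], [-0.999, -0.019, -0.026]]
turn rad -0.004 units .12: -0.03 j6 1.8
after-turn units [0.1  0.02 0.09]
units now [0.1  0.02 0.09]
```

```bash
python3 -m creep '[[[0.1,0,0.1,0,1],[0,0,0,0,0],[0,0,0,0,0],[0,0,0,0,0],[0,0,0,0,0],[0,0,0,0,0],[0,0,0,0,0],[0,0,0,0,0]]]'; python3 -c "
from h import *
plan([.466,.082,.23],[.1078,.9942])"
```

```text
time: 4.57
tcp_pos: [0.4938, 0.1889, 0.089]
ee_rot: [-0.046, 0.716, -0.033, -0.695]
ft_force: [0.0, -1.3, 0.2]
width: 0.0604
t 4.57 tcp [0.4938 0.1889 0.089 ] w 0.0604 F [ 0.  -1.3  0.2]
R cols [[0.031, -0.111, -0.993], [0.016, -0.994, 0.112], [-0.999, -0.02, -0.029]]
turn rad -0.004 units .12: -0.03 j6 1.81
after-turn units [-4.78  3.55  0.4 ]
units now [-4.78  3.55  0.39]
```

```bash
python3 -m creep '[[[-0.3,0,0.1,0,0],[-0.7,0,0.1,0,0],[-0.7,0,0.1,0,0],[0,0.4,0,0,0],[0,0.8,0.1,0,0],[0,0.9,0.1,0,0],[0,0.8,0,0,0],[0,0.4,0,0,0],[0,0,0,0,0]]]'; python3 -c "
from h import *
plan([.466,.082,.0915],[.1078,.9942])"
```

```text
time: 5.32
tcp_pos: [0.4583, 0.0864, 0.1353]
ee_rot: [-0.044, 0.713, -0.032, -0.7]
ft_force: [0.2, 0.3, -3.4]
width: 0.0602
t 5.32 tcp [0.4583 0.0864 0.1353] w 0.0602 F [ 0.2  0.3 -3.4]
R cols [[0.019, -0.107, -0.994], [0.015, -0.994, 0.107], [-1.0, -0.017, -0.018]]
turn rad 0.0 units .12: 0.0 j6 1.59
after-turn units [ 1.46  0.14 -0.25]
units now [ 1.46  0.14 -0.25]
```

```bash
python3 -m creep '[[[0.4,0.14,-0.1,0,0],[0.5,0,0,0,0],[0.25,0,0,0,0],[0.1,0,0,0,0],[0,0,0,0,0]]]'; python3 -c "
from h import *
plan([.466,.082,.089],[.1078,.9942])"
```

```text
time: 5.73
tcp_pos: [0.4594, 0.0818, 0.0945]
ee_rot: [-0.045, 0.711, -0.033, -0.701]
ft_force: [0.3, -0.0, -2.9]
width: 0.0604
t 5.73 tcp [0.4594 0.0818 0.0945] w 0.0604 F [ 0.3 -0.  -2.9]
R cols [[0.016, -0.11, -0.994], [0.016, -0.994, 0.11], [-1.0, -0.017, -0.014]]
turn rad -0.003 units .12: -0.02 j6 1.58
after-turn units [ 0.19 -0.03 -0.22]
units now [ 0.19 -0.03 -0.22]
```

```bash
python3 -m creep '[[[0.12,0,0,0,0],[0.08,0,0,0,0],[0,0,0,0,0]]]'; python3 -c "
from h import *
plan([.466,.082,.089],[.1078,.9942])"
```

```text
time: 5.98
tcp_pos: [0.4603, 0.0826, 0.0896]
ee_rot: [-0.044, 0.712, -0.033, -0.7]
ft_force: [0.4, -0.3, -3.4]
width: 0.0608
t 5.98 tcp [0.4603 0.0826 0.0896] w 0.0608 F [ 0.4 -0.3 -3.4]
R cols [[0.018, -0.108, -0.994], [0.015, -0.994, 0.109], [-1.0, -0.017, -0.016]]
turn rad -0.001 units .12: -0.01 j6 1.58
after-turn units [ 0.02 -0.   -0.19]
units now [ 0.02 -0.   -0.19]
```

Nearly in contact. One more small step down, then open and rise.

```bash
python3 -m creep '[[[0.07,0,0,0,0],[0.05,0,0,0,0],[0,0,0,0,0]]]';python3 -m creep '[[[0,0,0,0,1],[0,0,0,0,1],[0,0,0,0,1],[0,0,0,0,1],[0,0,0,0,1]]]'; python3 -m creep '[[[-0.4,0,0,0,1],[-0.9,0,0,0,1],[-0.9,0,0,0,1],[-0.6,0,0,0,1],[0,0,0,0,1]]]';  python3 -c "
from h import *
plan([.4755,-.0254,.17],[.1078,.9942])"
```

```text
time: 6.23
tcp_pos: [0.4629, 0.0826, 0.0901]
ee_rot: [-0.043, 0.714, -0.032, -0.699]
ft_force: [-0.4, -0.7, -3.2]
width: 0.0607
time: 6.65
tcp_pos: [0.4652, 0.0828, 0.092]
ee_rot: [-0.043, 0.716, -0.032, -0.696]
ft_force: [0.8, 0.0, -0.4]
width: 0.0856
time: 7.07
tcp_pos: [0.4609, 0.0817, 0.177]
ee_rot: [-0.043, 0.714, -0.032, -0.698]
ft_force: [0.4, -0.6, 0.9]
width: 0.0854
t 7.07 tcp [0.4609 0.0817 0.177 ] w 0.0854 F [ 0.4 -0.6  0.9]
R cols [[0.022, -0.107, -0.994], [0.015, -0.994, 0.107], [-1.0, -0.017, -0.021]]
turn rad 0.001 units .12: 0.01 j6 1.58
after-turn units [ 0.19  3.5  -0.86]
units now [ 0.19  3.5  -0.86]
```

```bash
python3 -m creep '[[[0,0.7,-0.2,0,1],[0,0.9,-0.25,0,1],[0,0.9,-0.2,0,1],[0,0.7,-0.1,0,1],[0,0.2,0,0,1],[0,0,0,0,1]]]'; python3 - <<'E'
from h import *
from workcell import camera,camera_params
im,d=camera("scene");cv2.imwrite("pics/s2.png",cv2.resize(im[90:280,180:400,::-1],(770,590),interpolation=2))
plan([.4755,-.0254,.17],[.1078,.9942])
E
```

```text
time: 7.57
tcp_pos: [0.4725, -0.0249, 0.1726]
ee_rot: [-0.043, 0.714, -0.031, -0.698]
ft_force: [-0.8, -0.3, 0.5]
width: 0.0854
t 7.62 tcp [ 0.4724 -0.0242  0.1725] w 0.0852 F [-0.5  0.  -0. ]
R cols [[0.023, -0.103, -0.994], [0.016, -0.995, 0.103], [-1.0, -0.018, -0.021]]
turn rad 0.004 units .12: 0.04 j6 1.34
after-turn units [ 0.09  0.03 -0.1 ]
units now [ 0.09  0.03 -0.1 ]
```

View pics/s2.png

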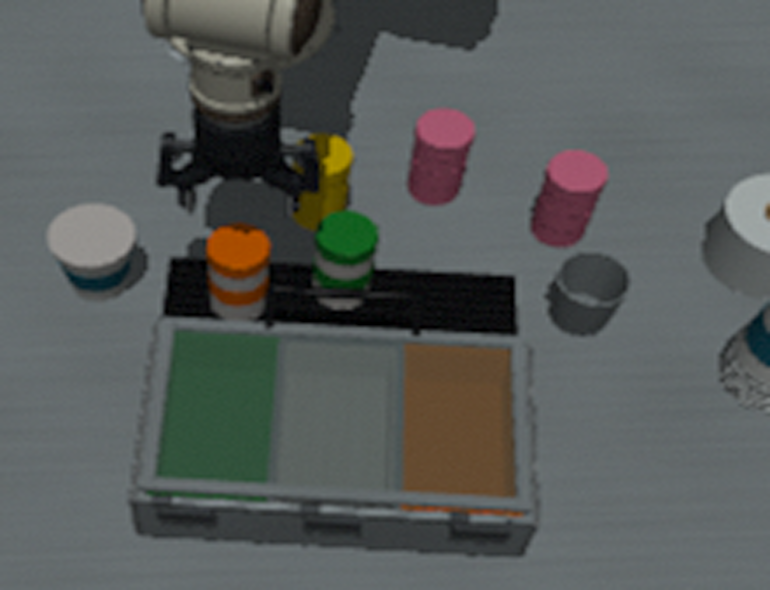

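The green jar stands upright mid-mat at (345,260), and the gripper is over the orange jar at (240,270). Descending.

```bash
python3 -m creep '[[[0.4,0,-0.1,0,1],[0.8,0,0,0,1],[0.8,0,0,0,1],[0.5,0,0,0,1],[0.1,0,0,0,1],[0,0,0,0,1]]]'; python3 -c "
from h import *
plan([.4755,-.0254,.089],[.1078,.9942])"
```

```text
time: 8.12
tcp_pos: [0.4769, -0.0167, 0.0906]
ee_rot: [-0.042, 0.714, -0.028, -0.698]
ft_force: [0.6, 0.9, -0.0]
width: 0.0857
t 8.12 tcp [ 0.4769 -0.0167  0.0906] w 0.0857 F [ 0.6  0.9 -0. ]
R cols [[0.023, -0.098, -0.995], [0.019, -0.995, 0.099], [-1.0, -0.021, -0.021]]
turn rad 0.009 units .12: 0.08 j6 1.35
after-turn units [0.05 0.3  0.02]
units now [0.05 0.3  0.02]
```

```bash
python3 -m creep '[[[0,0.3,0.0,0.08,1],[0,0.05,0,0,1]]]'; python3 -m creep '[[[0,0,0,0,0],[0,0,0,0,0],[0,0,0,0,0],[0,0,0,0,0],[0,0,0,0,0],[0,0,0,0,0],[0,0,0,0,0]]]'; python3 -m creep '[[[-0.4,0,0,0,0],[-0.9,0,0,0,0],[-1,0,0,0,0],[-1,0,0,0,0],[-1,0,0,0,0],[-0.5,0,0,0,0],[0,0,0,0,0]]]'; python3 -c "
from h import *
plan([.49,.1914,.24],[.1078,.9942])"
```

```text
time: 8.28
tcp_pos: [0.4759, -0.0262, 0.091]
ee_rot: [-0.045, 0.714, -0.03, -0.698]
ft_force: [-0.3, 0.4, 0.1]
width: 0.0857
time: 8.87
tcp_pos: [0.4781, -0.0277, 0.0946]
ee_rot: [-0.045, 0.716, -0.032, -0.696]
ft_force: [0.5, 0.1, -2.0]
width: 0.0602
time: 9.45
tcp_pos: [0.4697, -0.0287, 0.2397]
ee_rot: [-0.046, 0.712, -0.03, -0.7]
ft_force: [0.2, -1.1, -2.0]
width: 0.0601
t 9.45 tcp [ 0.4697 -0.0287  0.2397] w 0.0601 F [ 0.2 -1.1 -2. ]
R cols [[0.017, -0.108, -0.994], [0.021, -0.994, 0.108], [-1.0, -0.023, -0.015]]
turn rad -0.0 units .12: -0.0 j6 1.34
after-turn units [ 0.16 -7.37  0.12]
units now [ 0.16 -7.37  0.12]
```

```bash
python3 -m creep '[[[0,-0.5,0,0,0],[0,-0.9,0,0,0],[0,-1,0,0,0],[0,-1,0,0,0],[0,-1,0,0,0],[0,-1,0,0,0],[0,-0.9,0,0,0],[0,-0.6,0,0,0],[0,0,0,0,0]]]'; python3 -c "
from h import *
plan([.49,.1914,.12],[.1078,.9942])"
```

```text
time: 10.2
tcp_pos: [0.4886, 0.1848, 0.2316]
ee_rot: [-0.047, 0.707, -0.033, -0.705]
ft_force: [0.9, -0.6, -2.8]
width: 0.0602
t 10.2 tcp [0.4886 0.1848 0.2316] w 0.0602 F [ 0.9 -0.6 -2.8]
R cols [[0.003, -0.113, -0.994], [0.02, -0.993, 0.113], [-1.0, -0.02, -0.001]]
turn rad -0.006 units .12: -0.05 j6 1.8
after-turn units [ 3.72 -0.15 -0.02]
units now [ 3.72 -0.15 -0.02]
```

```bash
python3 -m creep '[[[0.4,-0.15,0,-0.05,0],[0.8,0,0,0,0],[0.8,0,0,0,0],[0.7,0,0,0,0],[0.5,0,0,0,0],[0.2,0,0,0,0],[0,0,0,0,0]]]'; python3 -c "
from h import *
plan([.49,.1914,.095],[.1078,.9942])"
```

```text
time: 10.78
tcp_pos: [0.4841, 0.1898, 0.1163]
ee_rot: [0.043, -0.703, 0.031, 0.709]
ft_force: [0.5, 0.4, -2.5]
width: 0.0604
t 10.78 tcp [0.4841 0.1898 0.1163] w 0.0604 F [ 0.5  0.4 -2.5]
R cols [[-0.008, -0.104, -0.995], [0.017, -0.994, 0.104], [-1.0, -0.016, 0.01]]
turn rad 0.004 units .12: 0.03 j6 1.8
after-turn units [ 0.71 -0.06 -0.2 ]
units now [ 0.71 -0.06 -0.2 ]
```

```bash
python3 -m creep '[[[0.2,-0.05,-0.2,0,0],[0.3,0,0,0,0],[0.2,0,0,0,0],[0.05,0,0,0,0],[0,0,0,0,0]]]'; python3 -c "
from h import *
plan([.49,.1914,.093],[.1078,.9942])"
```

```text
time: 11.2
tcp_pos: [0.4913, 0.19, 0.0948]
ee_rot: [0.043, -0.704, 0.032, 0.709]
ft_force: [0.0, 0.3, -2.3]
width: 0.0601
t 11.2 tcp [0.4913 0.19   0.0948] w 0.0601 F [ 0.   0.3 -2.3]
R cols [[-0.006, -0.105, -0.994], [0.016, -0.994, 0.105], [-1.0, -0.016, 0.008]]
turn rad 0.003 units .12: 0.02 j6 1.8
after-turn units [ 0.06 -0.04  0.05]
units now [ 0.06 -0.04  0.05]
```

```bash
python3 -m creep '[[[0.1,-0.04,0.05,0,0],[0.05,0,0,0,0],[0,0,0,0,0]]]'; python3 -m creep '[[[0.06,0,0,0,0],[0,0,0,0,0]]]'; python3 -c "
from h import *
plan([.49,.1914,.093],[.1078,.9942])"
```

```text
time: 11.45
tcp_pos: [0.4924, 0.1905, 0.0951]
ee_rot: [0.042, -0.706, 0.032, 0.706]
ft_force: [0.4, -0.4, -2.0]
width: 0.0605
time: 11.62
tcp_pos: [0.4932, 0.1907, 0.0943]
ee_rot: [-0.042, 0.707, -0.032, -0.706]
ft_force: [-0.6, 0.6, -2.7]
width: 0.0602
t 11.62 tcp [0.4932 0.1907 0.0943] w 0.0602 F [-0.6  0.6 -2.7]
R cols [[0.002, -0.104, -0.995], [0.014, -0.994, 0.104], [-1.0, -0.015, -0.001]]
turn rad 0.003 units .12: 0.03 j6 1.8
after-turn units [ 0.04 -0.01  0.11]
units now [ 0.04 -0.01  0.11]
```

```bash
python3 -m creep '[[[0.15,0,0.12,0,0],[0.12,0,0,0,0]]]'; python3 -m creep '[[[0.1,0,0,0,0]]]';python3 -c "
from h import *
plan([.49,.1914,.093],[.1078,.9942])"
```

```text
time: 11.78
tcp_pos: [0.4943, 0.1909, 0.0942]
ee_rot: [-0.041, 0.71, -0.032, -0.702]
ft_force: [-9.0, -4.6, 26.9]
width: 0.0605
time: 11.87
tcp_pos: [0.4953, 0.1907, 0.0944]
ee_rot: [-0.041, 0.71, -0.032, -0.702]
ft_force: [-9.4, -1.9, 18.0]
width: 0.0602
t 11.87 tcp [0.4953 0.1907 0.0944] w 0.0602 F [-9.4 -1.9 18. ]
R cols [[0.013, -0.103, -0.995], [0.012, -0.995, 0.103], [-1.0, -0.013, -0.012]]
turn rad 0.005 units .12: 0.04 j6 1.8
after-turn units [ 0.05 -0.    0.18]
units now [ 0.05 -0.    0.18]
```

```bash
python3 -m creep '[[[-0.08,0,0.2,0,0],[0,0,0,0,0]]]';python3 -m creep '[[[0,0,0,0,1],[0,0,0,0,1],[0,0,0,0,1],[0,0,0,0,1],[0,0,0,0,1]]]'; python3 -m creep '[[[-0.4,0,0,0,1],[-0.9,0,0,0,1],[-0.9,0,0,0,1],[-0.9,0,0,0,1],[-0.9,0,-0.4,0,1],[-0.9,0,-0.7,0,1],[-0.9,0.3,-0.7,0,1],[-0.5,0.5,-0.7,0,1],[0,0.3,-0.4,0,1],[0,0,0,0,1]]]';  python3 - <<'E'
from h import *
from workcell import camera,camera_params
plan([.57,.09,.35],[.1078,.9942])
p=camera_params("wrist");im,d=camera("wrist");cv2.imwrite("pics/w3.png",im[:,:,::-1]);np.savez("pics/w3.npz",im=im,d=d,**p)
E
```

```text
time: 12.03
tcp_pos: [0.4897, 0.1915, 0.0978]
ee_rot: [-0.041, 0.711, -0.032, -0.701]
ft_force: [-0.2, 0.1, -3.0]
width: 0.0602
time: 12.45
tcp_pos: [0.4892, 0.1917, 0.0964]
ee_rot: [-0.041, 0.711, -0.032, -0.701]
ft_force: [0.2, -0.5, 0.5]
width: 0.0854
time: 13.28
tcp_pos: [0.5708, 0.1462, 0.3011]
ee_rot: [-0.04, 0.711, -0.031, -0.701]
ft_force: [0.2, -0.6, 0.0]
width: 0.0857
t 13.28 tcp [0.5708 0.1462 0.3011] w 0.0857 F [ 0.2 -0.6  0. ]
R cols [[0.015, -0.1, -0.995], [0.012, -0.995, 0.1], [-1.0, -0.013, -0.014]]
turn rad 0.008 units .12: 0.06 j6 1.71
after-turn units [-1.65  1.84 -0.2 ]
units now [-1.65  1.85 -0.18]
```

View pics/w3.png

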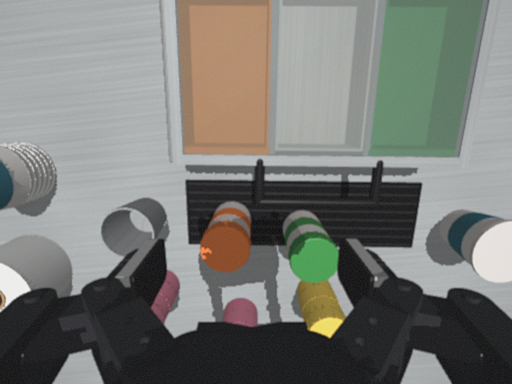

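The orange jar stands upright at (228,245), in front of the orange pan. The green jar is mid-mat at (312,258). Measuring both.

```bash
cat > caps.py <<'E'
from h import *
import sys
def caps(f,S=np.array([.6748,.0587]),xh=np.array([.9942,-.1078]),yh=np.array([.1078,.9942])):
    z=dict(np.load(f));im=z["im"];hsv=cv2.cvtColor(im,cv2.COLOR_RGB2HSV)
    H,W=np.mgrid[:384,:512]
    P=back(z,W.ravel(),H.ravel(),z["d"].ravel());
    reg=(P[:,2]>.113)&(P[:,2]<.132)&(P[:,0]>.40)&(P[:,0]<.54)&(P[:,1]>-.1)&(P[:,1]<.27)
    for nm,lo,hi in (("orange",(2,130,80),(19,255,255)),("green",(45,100,40),(85,255,255))):
        k=reg&(cv2.inRange(hsv,lo,hi).ravel()>0)
        if k.sum()<30: print(nm,"few",k.sum());continue
        Q=P[k];m=np.median(Q[:,:2],0);Q=Q[np.hypot(*(Q[:,:2]-m).T)<.04]
        e=cv2.minEnclosingCircle((Q[:,:2]*1000).astype(np.float32));c=np.array(e[0])/1000
        print(nm,"cap z",np.median(Q[:,2]).round(4),"centre",c.round(4),"r",round(e[1],1),"mean",Q.mean(0)[:2].round(4),"station",((c-S)@xh).round(4),((c-S)@yh).round(4))
caps(sys.argv[1])
E
python3 caps.py pics/w1.npz;python3 caps.py pics/w3.npz; sed 's/w1/w3/;s/slice(130,420)/slice(165,490)/' m1.py|sed -n '1,100p'>m3.py; python3 m3.py 2>&1 | grep pan
```

```text
orange cap z 0.1215 centre [ 0.4743 -0.0254] r 31.1 mean [ 0.4795 -0.0235] station -0.1902 -0.1053
green cap z 0.1217 centre [0.4921 0.188 ] r 31.1 mean [0.4932 0.1874] station -0.1956 0.1088
orange cap z 0.1217 centre [0.4856 0.1913] r 31.2 mean [0.4874 0.1907] station -0.2024 0.1115
green cap z 0.1216 centre [0.4607 0.0829] r 31.0 mean [0.4625 0.0832] station -0.2155 0.001
```

```bash
python3 - <<'E'
from h import *
z=dict(np.load("pics/w3.npz"));im=z["im"]
cv2.imwrite("pics/w3c.png",cv2.resize(im[140:260,160:480,::-1],(800,300),interpolation=2))
S=np.array([.6748,.0587]);xh=np.array([.9942,-.1078]);yh=np.array([.1078,.9942])
g=cv2.cvtColor(im,cv2.COLOR_RGB2HSV)
for u in (225,420): print(u,[(v,im[v,u].tolist()) for v in range(148,182,1)])
for nm,uv,h in (("panOfront",(225,154.5),.099),("panGfront",(420,157),.099),("bar",(315,202),.105)):
    q=ray(z,uv,h)[:2];print(nm,((q-S)@xh).round(4),((q-S)@yh).round(4))
E
```

```text
225 [(148, [172, 135, 104]), (149, [177, 136, 108]), (150, [178, 137, 107]), (151, [179, 139, 108]), (152, [176, 136, 106]), (153, [169, 137, 116]), (154, [153, 145, 138]), (155, [164, 168, 169]), (156, [181, 185, 187]), (157, [183, 186, 188]), (158, [182, 186, 185]), (159, [185, 191, 191]), (160, [186, 190, 189]), (161, [184, 187, 188]), (162, [185, 190, 190]), (163, [181, 186, 188]), (164, [171, 175, 175]), (165, [136, 140, 140]), (166, [96, 99, 99]), (167, [88, 89, 89]), (168, [92, 92, 92]), (169, [92, 95, 96]), (170, [92, 94, 95]), (171, [93, 94, 95]), (172, [109, 111, 110]), (173, [126, 128, 129]), (174, [148, 151, 152]), (175, [169, 173, 174]), (176, [173, 176, 178]), (177, [173, 177, 177]), (178, [173, 177, 176]), (179, [144, 147, 149]), (180, [78, 81, 83]), (181, [35, 36, 35])]
420 [(148, [100, 129, 107]), (149, [103, 134, 110]), (150, [103, 136, 111]), (151, [103, 137, 111]), (152, [103, 137, 113]), (153, [104, 137, 111]), (154, [103, 138, 113]), (155, [108, 137, 117]), (156, [131, 147, 139]), (157, [160, 165, 166]), (158, [180, 183, 183]), (159, [176, 178, 180]), (160, [178, 182, 183]), (161, [181, 183, 185]), (162, [178, 183, 183]), (163, [176, 181, 183]), (164, [175, 178, 179]), (165, [172, 175, 176]), (166, [174, 176, 179]), (167, [176, 180, 181]), (168, [172, 176, 177]), (169, [171, 176, 176]), (170, [172, 177, 177]), (171, [170, 175, 175]), (172, [172, 175, 176]), (173, [177, 181, 182]), (174, [179, 183, 185]), (175, [176, 181, 184]), (176, [179, 183, 184]), (177, [173, 177, 177]), (178, [174, 177, 179]), (179, [172, 176, 178]), (180, [170, 176, 176]), (181, [160, 164, 163])]
panOfront -0.0892 0.1115
panGfront -0.0898 -0.1218
bar -0.1455 0.001
```

View pics/w3c.png

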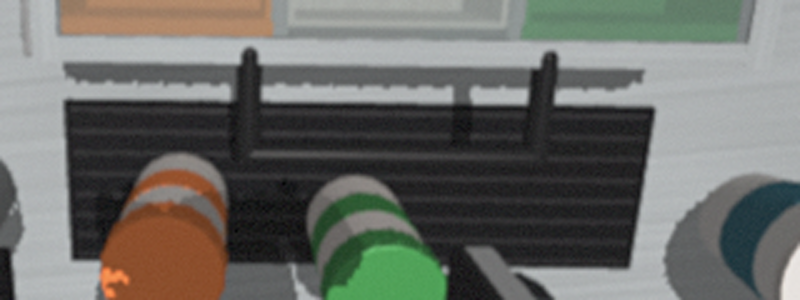

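```bash
python3 - <<'E'
from h import *
S=np.array([.6748,.0587]);xh=np.array([.9942,-.1078]);yh=np.array([.1078,.9942])
z=dict(np.load("pics/scene0.npz"))
def sf(q): return np.round([(q[:2]-S)@xh,(q[:2]-S)@yh],4)
f=lambda x,y:(180+x/3.5,90+y/3.105)
for nm,p,h in (("barL",(270,288),.108),("barR",(410,296),.108),("matFL",(515,276),.006),("matFR",(170,261),.006),("coverFL",(528,338),.109),("coverFR",(160,320),.109),("coverBL",(530,512),.109),("coverBR",(137,493),.109)):
    print(nm,sf(ray(z,f(*p),h)))
z=dict(np.load("pics/top0.npz"));im=z["im"]
cv2.imwrite("pics/t0c.png",cv2.resize(im[130:240,180:300,::-1],(600,550),interpolation=2))
E
```

```text
barL [-0.1452 -0.0709]
barR [-0.1442  0.0648]
matFL [-0.2477  0.1862]
matFR [-0.2437 -0.1824]
coverFL [-0.0978  0.1768]
coverFR [-0.0961 -0.1729]
coverBL [0.1025 0.1709]
coverBR [ 0.1055 -0.1727]
```

View pics/t0c.png

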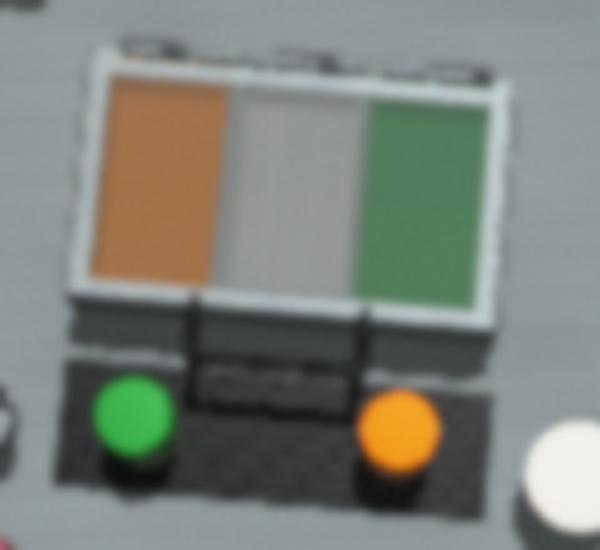

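```bash
python3 -m creep '[[[0,0.6,0.8,0,1],[0.4,0.7,0.9,0.06,1],[0.9,0.6,0.9,0,1],[0.9,0.3,0.8,0,1],[0.9,0,0.3,0,1],[0.6,0,0,0,1],[0.1,0,0,0,1],[0,0,0,0,1]]]'; python3 -c "
from h import *
plan([.4607,.0829,.092],[.1078,.9942])"
```

```text
time: 14.0
tcp_pos: [0.4422, 0.098, 0.1777]
ee_rot: [-0.042, 0.709, -0.031, -0.703]
ft_force: [-0.1, -0.0, 0.1]
width: 0.085
t 14.0 tcp [0.4422 0.098  0.1777] w 0.085 F [-0.1 -0.   0.1]
R cols [[0.009, -0.103, -0.995], [0.016, -0.995, 0.103], [-1.0, -0.016, -0.007]]
turn rad 0.005 units .12: 0.04 j6 1.61
after-turn units [ 2.85  0.48 -0.65]
units now [ 2.85  0.48 -0.65]
```

```bash
python3 -m creep '[[[0,0.48,-0.62,0.04,1],[0.3,0,0,0,1],[0.5,0,0,0,1],[0.2,0,0,0,1],[0,0,0,0,1]]]'; python3 -c "
from h import *
plan([.4607,.0829,.092],[.1078,.9942])"
```

```text
time: 14.42
tcp_pos: [0.4623, 0.0841, 0.1515]
ee_rot: [-0.043, 0.711, -0.031, -0.701]
ft_force: [-0.4, -0.5, -0.6]
width: 0.0853
t 14.42 tcp [0.4623 0.0841 0.1515] w 0.0853 F [-0.4 -0.5 -0.6]
R cols [[0.014, -0.105, -0.994], [0.016, -0.994, 0.105], [-1.0, -0.018, -0.013]]
turn rad 0.003 units .12: 0.02 j6 1.58
after-turn units [1.98 0.08 0.07]
units now [1.98 0.08 0.07]
```

```bash
python3 -m creep '[[[0.4,0.05,0.05,0,1],[0.7,0,0,0,1],[0.6,0,0,0,1],[0.25,0,0,0,1],[0,0,0,0,1]]]'; python3 -c "
from h import *
plan([.4607,.0829,.092],[.1078,.9942])"
```

```text
time: 14.83
tcp_pos: [0.4655, 0.0853, 0.0971]
ee_rot: [-0.043, 0.714, -0.03, -0.698]
ft_force: [0.1, 0.0, -0.4]
width: 0.0856
t 14.83 tcp [0.4655 0.0853 0.0971] w 0.0856 F [ 0.1  0.  -0.4]
R cols [[0.023, -0.102, -0.994], [0.016, -0.995, 0.103], [-1.0, -0.019, -0.021]]
turn rad 0.005 units .12: 0.04 j6 1.58
after-turn units [0.16 0.1  0.15]
units now [0.16 0.1  0.15]
```

```bash
python3 -m creep '[[[0.12,0.08,0.17,0,1],[0,0,0,0,1]]]'; python3 -m creep '[[[0,0,0,0,0],[0,0,0,0,0],[0,0,0,0,0],[0,0,0,0,0],[0,0,0,0,0],[0,0,0,0,0],[0,0,0,0,0]]]'; python3 -c "
from h import *
plan([.4658,-.0314,.12],[.1078,.9942])"
```

```text
time: 15.0
tcp_pos: [0.4607, 0.0838, 0.0946]
ee_rot: [-0.042, 0.714, -0.03, -0.698]
ft_force: [-0.4, 0.0, 0.5]
width: 0.0853
time: 15.58
tcp_pos: [0.4619, 0.0835, 0.0974]
ee_rot: [-0.042, 0.716, -0.03, -0.696]
ft_force: [-0.3, 0.1, -2.5]
width: 0.06
t 15.58 tcp [0.4619 0.0835 0.0974] w 0.06 F [-0.3  0.1 -2.5]
R cols [[0.028, -0.102, -0.994], [0.016, -0.995, 0.102], [-0.999, -0.019, -0.027]]
turn rad 0.006 units .12: 0.05 j6 1.57
after-turn units [-0.81  3.78 -0.56]
units now [-0.81  3.78 -0.54]
```

```bash
python3 -m creep '[[[-0.4,0,0.05,0,0],[-0.6,0.1,0,0,0],[-0.2,0.6,-0.1,0,0],[0,0.9,-0.1,0,0],[0,0.9,-0.1,0,0],[0,0.8,-0.1,0,0],[0,0.5,0,0,0],[0,0,0,0,0]]]'; python3 -c "
from h import *
plan([.4658,-.0314,.099],[.1078,.9942])"
```

```text
time: 16.25
tcp_pos: [0.4571, -0.0346, 0.1304]
ee_rot: [-0.041, 0.714, -0.028, -0.698]
ft_force: [1.0, 0.2, -2.3]
width: 0.0602
t 16.25 tcp [ 0.4571 -0.0346  0.1304] w 0.0602 F [ 1.   0.2 -2.3]
R cols [[0.023, -0.097, -0.995], [0.017, -0.995, 0.097], [-1.0, -0.019, -0.021]]
turn rad 0.01 units .12: 0.09 j6 1.3
after-turn units [ 1.05 -0.12 -0.26]
units now [ 1.05 -0.11 -0.26]
```

```bash
python3 -m creep '[[[0.1,-0.1,-0.3,0.08,0],[0.5,0,0,0,0],[0.3,0,0,0,0],[0,0,0,0,0]]]'; python3 -c "
from h import *
plan([.4658,-.0314,.096],[.1078,.9942])"
```

```text
time: 16.58
tcp_pos: [0.4671, -0.0314, 0.1024]
ee_rot: [-0.046, 0.714, -0.032, -0.698]
ft_force: [-0.3, -0.7, -2.7]
width: 0.06
t 16.58 tcp [ 0.4671 -0.0314  0.1024] w 0.06 F [-0.3 -0.7 -2.7]
R cols [[0.023, -0.11, -0.994], [0.018, -0.994, 0.111], [-1.0, -0.021, -0.021]]
turn rad -0.003 units .12: -0.03 j6 1.33
after-turn units [0.21 0.01 0.05]
units now [0.21 0.01 0.05]
```

```bash
python3 -m creep '[[[0.2,0,0,0,0],[0.1,0,0,0,0]]]'; python3 -m creep '[[[0.15,0,0,0,0]]]';python3 -c "
from h import *
plan([.4658,-.0314,.096],[.1078,.9942])"
```

```text
time: 16.75
tcp_pos: [0.4694, -0.0324, 0.0966]
ee_rot: [-0.044, 0.715, -0.033, -0.697]
ft_force: [-10.0, -3.6, 31.4]
width: 0.0604
time: 16.83
tcp_pos: [0.4719, -0.0332, 0.0969]
ee_rot: [-0.043, 0.716, -0.033, -0.696]
ft_force: [-13.2, -0.5, 30.7]
width: 0.0601
t 16.83 tcp [ 0.4719 -0.0332  0.0969] w 0.0601 F [-13.2  -0.5  30.7]
R cols [[0.029, -0.107, -0.994], [0.012, -0.994, 0.107], [-1.0, -0.015, -0.028]]
turn rad 0.0 units .12: 0.0 j6 1.33
after-turn units [ 0.02 -0.04  0.21]
units now [ 0.02 -0.04  0.21]
```

```bash
python3 -m creep '[[[-0.07,-0.05,0.12,0,0],[0,0,0,0,0]]]';python3 -m creep '[[[0,0,0,0,1],[0,0,0,0,1],[0,0,0,0,1],[0,0,0,0,1],[0,0,0,0,1]]]'; python3 -m creep '[[[-0.4,0,0,0,1],[-0.9,0,0,0,1],[-0.9,0,0,0,1],[-0.9,0,0,0,1],[-0.9,-0.3,-0.4,0,1],[-0.9,-0.6,-0.7,0,1],[-0.9,-0.8,-0.7,0,1],[-0.5,-0.8,-0.7,0,1],[0,-0.5,-0.4,0,1],[0,0,0,0,1]]]';  python3 - <<'E'
from h import *
from workcell import camera,camera_params
plan([.57,.06,.35],[.1078,.9942])
p=camera_params("wrist");im,d=camera("wrist");cv2.imwrite("pics/w4.png",im[:,:,::-1]);np.savez("pics/w4.npz",im=im,d=d,**p)
E
python3 caps.py pics/w4.npz
```

```text
time: 17.0
tcp_pos: [0.4703, -0.0314, 0.1016]
ee_rot: [-0.042, 0.718, -0.033, -0.694]
ft_force: [0.3, -0.2, -3.1]
width: 0.0596
time: 17.42
tcp_pos: [0.471, -0.0308, 0.1018]
ee_rot: [-0.042, 0.718, -0.033, -0.694]
ft_force: [-1.2, -0.3, 1.3]
width: 0.0853
time: 18.25
tcp_pos: [0.5617, 0.0509, 0.2997]
ee_rot: [-0.045, 0.716, -0.033, -0.696]
ft_force: [0.1, 0.4, -0.2]
width: 0.0853
t 18.25 tcp [0.5617 0.0509 0.2997] w 0.0853 F [ 0.1  0.4 -0.2]
R cols [[0.029, -0.11, -0.993], [0.014, -0.994, 0.111], [-0.999, -0.018, -0.027]]
turn rad -0.003 units .12: -0.02 j6 1.55
after-turn units [-1.66 -0.36 -0.29]
units now [-1.66 -0.36 -0.29]
orange cap z 0.1215 centre [0.4864 0.1902] r 30.6 mean [0.4989 0.1864] station -0.2015 0.1104
green cap z 0.1216 centre [ 0.4672 -0.0304] r 30.9 mean [ 0.4714 -0.0242] station -0.1968 -0.111
```

View pics/w4.png

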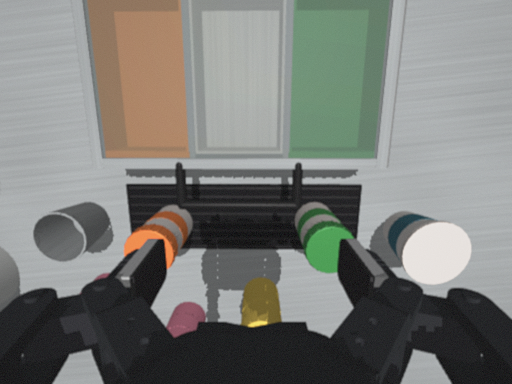

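Both jars are upright, orange at (-0.202, +0.111) and green at (-0.197, -0.111) in the station frame, which is where they belong. Next, turn the jaws across the handle bar at ≈ (0.531, 0.074).

```bash
python3 -m creep '[[[0,0,0,-0.5,0.4],[0,0,0,-1,0.4],[0,0,0,-1,0.4],[0,0,0,-1,0.4],[0,0,0,-1,0.4],[0,0,0,-1,0.4],[0,0,0,-1,0.4],[0,0,0,-1,0.4],[0,0,0,-1,0.4],[0,0,0,-1,0.4],[0,0,0,-1,0.4],[0,0,0,-1,0.4]]]'; python3 -c "
from h import *
plan([.531,.0743,.17],[.9942,-.1078])"
```

```text
time: 19.3
tcp_pos: [0.548, 0.0404, 0.2874]
ee_rot: [0.432, 0.561, 0.437, -0.554]
ft_force: [0.4, -0.7, 0.1]
width: 0.0344
t 19.3 tcp [0.548  0.0404 0.2874] w 0.0344 F [ 0.4 -0.7  0.1]
R cols [[0.003, 0.97, -0.245], [0.011, -0.245, -0.97], [-1.0, 0.0, -0.012]]
turn rad -0.139 units .12: -1.16 j6 0.09
after-turn units [ 3.92 -0.69 -1.02]
units now [ 3.92 -0.83 -0.91]
```

```bash
python3 -m creep '[[[0.3,-0.2,-0.3,-0.6,0.4],[0.7,-0.3,-0.4,-0.5,0.4],[0.9,-0.2,-0.3,0,0.4],[0.9,0,0,0,0.4],[0.5,0,0,0,0.4],[0.1,0,0,0,0.4],[0,0,0,0,0.4]]]'; python3 - <<'E'
from h import *
from workcell import camera,camera_params
plan([.531,.0743,.14],[.9942,-.1078])
p=camera_params("wrist");im,d=camera("wrist");cv2.imwrite("pics/w5.png",im[:,:,::-1]);np.savez("pics/w5.npz",im=im,d=d,**p)
s,R=state()
for h in (.105,): print(proj(p,[.531,.0743,h]))
E
```

```text
time: 19.88
tcp_pos: [0.5246, 0.0694, 0.1773]
ee_rot: [0.468, 0.527, 0.476, -0.526]
ft_force: [0.0, -0.6, 0.0]
width: 0.034
t 19.88 tcp [0.5246 0.0694 0.1773] w 0.034 F [ 0.  -0.6  0. ]
R cols [[-0.006, 0.994, -0.109], [0.009, -0.109, -0.994], [-1.0, -0.007, -0.008]]
turn rad -0.001 units .12: -0.01 j6 0.0
after-turn units [ 1.24  0.2  -0.18]
units now [ 1.24  0.2  -0.18]
[259.84536559 198.32091849]
```

View pics/w5.png

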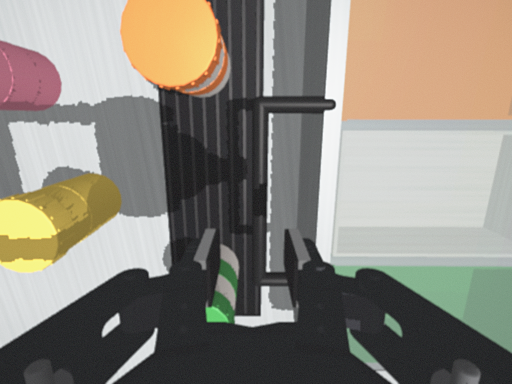

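The view shows the handle bar as a vertical black rod at column ~261, rows 100–283. My estimate projects to column 260, so it agrees. The fingers are centred near column 252, needing about 6 mm forward.

```bash
python3 -m creep '[[[0.1,0.22,-0.18,0,0.4],[0.5,0,0,0,0.4],[0.4,0,0,0,0.4],[0,0,0,0,0.4]]]'; python3 -c "
from h import *
plan([.531,.0743,.086],[.9942,-.1078])"
```

```text
time: 20.27
tcp_pos: [0.5365, 0.0733, 0.1516]
ee_rot: [0.47, 0.53, 0.473, -0.524]
ft_force: [-0.7, -0.0, -0.9]
width: 0.0345
t 20.27 tcp [0.5365 0.0733 0.1516] w 0.0345 F [-0.7 -0.  -0.9]
R cols [[0.004, 0.994, -0.111], [0.008, -0.111, -0.994], [-1.0, 0.003, -0.009]]
turn rad -0.004 units .12: -0.03 j6 0.02
after-turn units [ 2.19 -0.19  0.01]
units now [ 2.19 -0.19  0.01]
```

```bash
python3 -m creep '[[[0.1,-0.25,0,0,0.4],[0.4,-0.05,0,0,0.4],[0.3,-0.05,0,0,0.4],[0,0,0,0,0.4]]]'; python3 - <<'E'
from h import *
from workcell import camera,camera_params
plan([.531,.0743,.086],[.9942,-.1078])
p=camera_params("wrist");im,d=camera("wrist");cv2.imwrite("pics/w6.png",im[:,:,::-1])
E
```

```text
time: 20.6
tcp_pos: [0.5272, 0.0748, 0.1278]
ee_rot: [0.471, 0.531, 0.472, -0.523]
ft_force: [-0.2, 0.8, -0.5]
width: 0.0343
t 20.6 tcp [0.5272 0.0748 0.1278] w 0.0343 F [-0.2  0.8 -0.5]
R cols [[0.008, 0.994, -0.111], [0.008, -0.111, -0.994], [-1.0, 0.007, -0.009]]
turn rad -0.004 units .12: -0.03 j6 0.02
after-turn units [1.39 0.12 0.01]
units now [1.39 0.12 0.01]
```

View pics/w6.png

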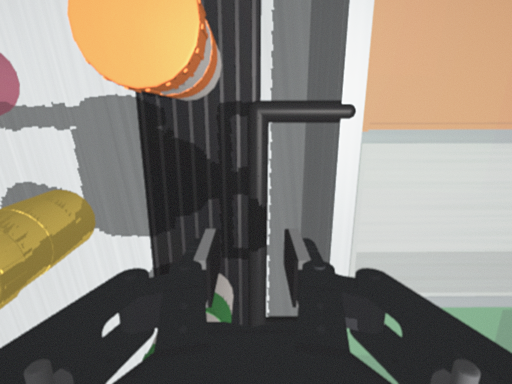

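The bar (column ~258) sits between the fingertips (212 and 290), so I can keep descending.

```bash
python3 -m creep '[[[0.4,0.05,0,0,0.4],[0.5,-0.02,0,0,0.4],[0.2,0,0,0,0.4],[0,0,0,0,0.4]]]'; python3 -c "
from h import *
plan([.531,.0743,.086],[.9942,-.1078])"
```

```text
time: 20.98
tcp_pos: [0.5304, 0.0747, 0.0942]
ee_rot: [0.472, 0.532, 0.47, -0.522]
ft_force: [-0.5, -0.2, 0.2]
width: 0.034
t 20.98 tcp [0.5304 0.0747 0.0942] w 0.034 F [-0.5 -0.2  0.2]
R cols [[0.012, 0.994, -0.111], [0.008, -0.111, -0.994], [-1.0, 0.011, -0.009]]
turn rad -0.004 units .12: -0.03 j6 0.02
after-turn units [0.27 0.02 0.01]
units now [0.27 0.02 0.01]
```

```bash
python3 -m creep '[[[0.25,0,0,0,0.4],[0.1,0,0,0,0.4],[0,0,0,0,0],[0,0,0,0,0],[0,0,0,0,0],[0,0,0,0,0],[0,0,0,0,0]]]'; python3 -c "
from h import *
plan([.531,.0743,.086],[.9942,-.1078])"
```

```text
time: 21.57
tcp_pos: [0.531, 0.0747, 0.083]
ee_rot: [0.472, 0.532, 0.47, -0.522]
ft_force: [0.4, 0.1, -3.0]
width: 0.01
t 21.57 tcp [0.531  0.0747 0.083 ] w 0.01 F [ 0.4  0.1 -3. ]
R cols [[0.013, 0.994, -0.111], [0.007, -0.111, -0.994], [-1.0, 0.012, -0.009]]
turn rad -0.004 units .12: -0.03 j6 0.02
after-turn units [-0.1   0.    0.01]
units now [-0.1   0.    0.01]
```

The handle is gripped (width 10 mm). Now lift along the hinge arc in short pieces.

```bash
cat > arc.py <<'E'
from h import *
s,R=state();T0=np.array([.531,.0747,.083]);xh=np.array([.9942,-.1078]);d=s["tcp_pos"]-T0
a=d[:2]@xh;th=np.arctan2(d[2],.255-a);r=np.hypot(d[2],.255-a)
print("t",round(float(s["time"]),2),"x",a.round(4),"side",(d[:2]@[.1078,.9942]).round(4),"z",d[2].round(4),"theta",np.degrees(th).round(1),"r",r.round(4),"w",s["width"].round(4) if hasattr(s["width"],"round") else s["width"],"F",np.round(s["ft_force"],1))
print("tool x",R[:,0].round(3),"y",R[:,1].round(3))
for t in np.radians([15,25,35,45,52,60]):
    g=np.array([*(xh*.255*(1-np.cos(t))),.255*np.sin(t)])+T0
    print(round(np.degrees(t)),"units",np.round(R.T@(g-s["tcp_pos"])/.03,2))
E
python3 -m creep '[[[-0.3,0,0,0,0],[-0.6,0.03,0,0,0],[-0.7,0.1,0,0,0],[-0.5,0.12,0,0,0]]]'; python3 arc.py
```

```text
time: 21.9
tcp_pos: [0.5384, 0.074, 0.1453]
ee_rot: [0.472, 0.534, 0.47, -0.521]
ft_force: [2.5, 1.0, -5.8]
width: 0.0099
t 21.9 x 0.0074 side 0.0001 z 0.0623 theta 14.1 r 0.2553 w 0.009908239317768068 F [ 2.5  1.  -5.8]
tool x [ 0.015  0.009 -1.   ] y [ 0.994 -0.112  0.014]
15 units [-0.12  0.04  0.  ]
25 units [-1.51  0.57 -0.02]
35 units [-2.78  1.33 -0.03]
45 units [-3.9   2.3  -0.05]
52 units [-4.58  3.08 -0.06]
60 units [-5.23  4.08 -0.07]
```

Tracking cleanly at low force, so continuing.

```bash
python3 -m creep '[[[-0.6,0.18,0,0,0],[-0.65,0.25,0,0,0],[-0.6,0.32,0,0,0],[-0.6,0.36,0,0,0],[-0.3,0.2,0,0,0]]]'; python3 arc.py
```

```text
time: 22.32
tcp_pos: [0.5756, 0.0699, 0.2309]
ee_rot: [0.471, 0.533, 0.471, -0.521]
ft_force: [1.4, 0.9, -3.7]
width: 0.0098
t 22.32 x 0.0449 side 0.0 z 0.1479 theta 35.1 r 0.257 w 0.009829299830314223 F [ 1.4  0.9 -3.7]
tool x [ 0.013  0.012 -1.   ] y [ 0.994 -0.112  0.011]
15 units [ 2.71 -1.24  0.04]
25 units [ 1.33 -0.71  0.02]
35 units [0.05 0.04 0.  ]
45 units [-1.07  1.01 -0.02]
52 units [-1.75  1.79 -0.03]
60 units [-2.4   2.78 -0.04]
```

```bash
python3 -m creep '[[[-0.45,0.38,0,0,0],[-0.5,0.46,0,0,0],[-0.45,0.5,0,0,0],[-0.3,0.36,0,0,0],[-0.1,0.12,0,0,0],[0,0,0,0,0]]]'; python3 arc.py
```

```text
time: 22.82
tcp_pos: [0.6253, 0.0644, 0.2866]
ee_rot: [0.466, 0.529, 0.477, -0.525]
ft_force: [-2.3, -0.7, -1.4]
width: 0.0103
t 22.82 x 0.0949 side -0.0001 z 0.2036 theta 51.8 r 0.259 w 0.010309389340307954 F [-2.3 -0.7 -1.4]
tool x [-0.006  0.014 -1.   ] y [ 0.994 -0.111 -0.007]
15 units [ 4.61 -2.84  0.07]
25 units [ 3.21 -2.34  0.05]
35 units [ 1.92 -1.61  0.03]
45 units [ 0.78 -0.67  0.01]
52 units [ 0.09  0.1  -0.  ]
60 units [-0.58  1.08 -0.01]
```

```bash
python3 -m creep '[[[-0.2,0.35,0,0,0],[-0.22,0.36,0,0,0],[-0.1,0.2,0,0,0],[0,0,0,0,0],[0,0,0,0,0]]]'; python3 arc.py; python3 - <<'E'
from h import *
from workcell import camera,camera_params
for n in ("scene","wrist","top"):
    p=camera_params(n);im,d=camera(n);np.savez(f"pics/{n}7.npz",im=im,d=d,**p)
    c=im[90:290,180:400] if n=="scene" else im[100:280,140:340] if n=="top" else im
    cv2.imwrite(f"pics/{n}7.png",cv2.resize(c[:,:,::-1],(660,600) if n!="wrist" else (512,384),interpolation=2))
E
```

```text
time: 23.23
tcp_pos: [0.6454, 0.0621, 0.3018]
ee_rot: [-0.462, -0.524, -0.481, 0.53]
ft_force: [-3.8, 0.7, 1.3]
width: 0.0102
t 23.23 x 0.1151 side -0.0002 z 0.2188 theta 57.4 r 0.2597 w 0.010162143069986557 F [-3.8  0.7  1.3]
tool x [-0.024  0.015 -1.   ] y [ 0.994 -0.109 -0.026]
15 units [ 5.18 -3.41  0.06]
25 units [ 3.78 -2.94  0.04]
35 units [ 2.48 -2.24  0.03]
45 units [ 1.32 -1.31  0.01]
52 units [ 0.61 -0.55  0.  ]
60 units [-0.08  0.41 -0.01]
```

View pics/scene7.png

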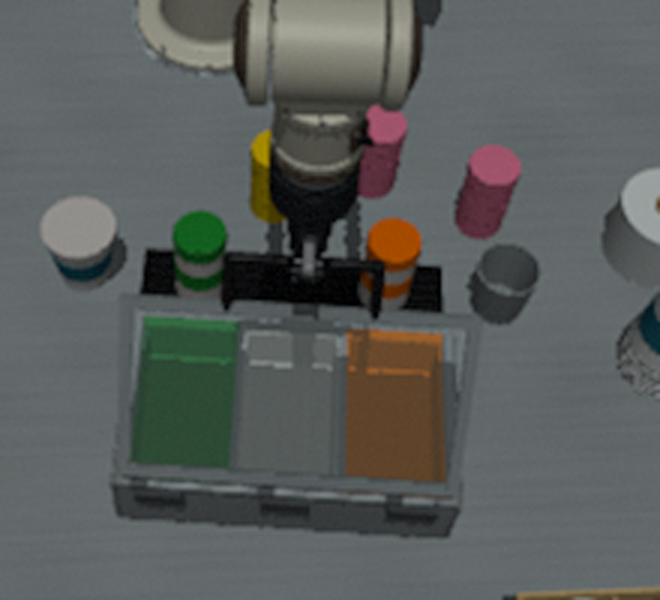

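View pics/wrist7.png

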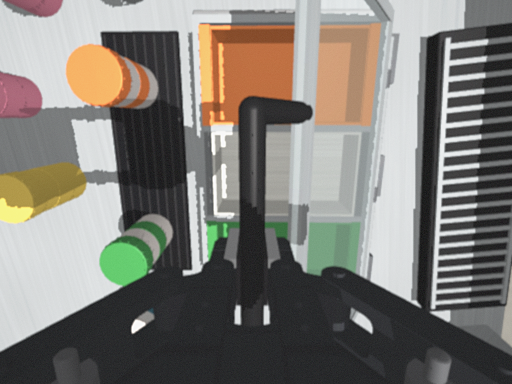

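View pics/top7.png

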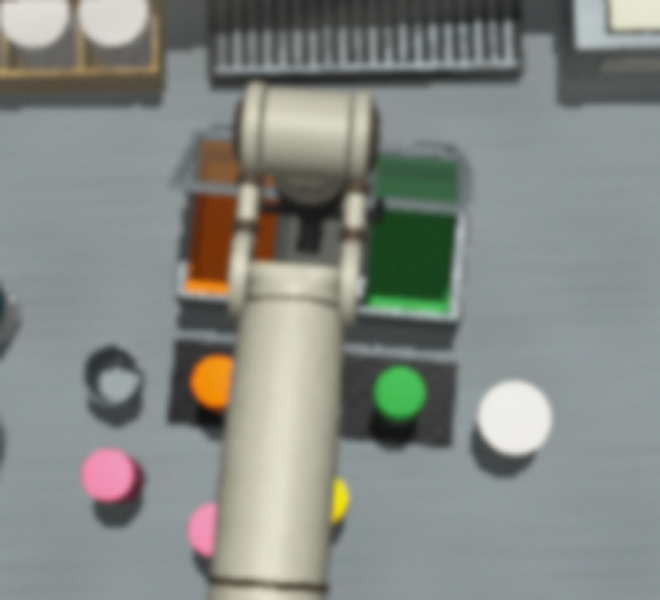

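```bash
cat > ang.py <<'E'
from h import *
import sys
z=dict(np.load(sys.argv[1]));im=z["im"];d=z["d"];S=np.array([.6748,.0587]);xh=np.array([.9942,-.1078]);yh=np.array([.1078,.9942])
for v in (130,150,170,190):
    row=[]
    P=back(z,np.arange(225,335),np.full(110,v),d[v,225:335]);ok=d[v,225:335]>0
    X=np.c_[(P[:,:2]-S)@xh,(P[:,:2]-S)@yh,P[:,2]]
    hi=ok&(P[:,2]>.2)
    u=np.arange(225,335)
    b=hi&(u<280);s=hi&(u>=280)
    print(v,"bar cols",u[b].min(),u[b].max(),"nearest",X[b][X[b][:,2]>np.percentile(X[b][:,2],40)].mean(0).round(4),"ztop",np.percentile(X[b][:,2],90).round(4))
    if s.sum(): print("   strip cols",u[s].min(),u[s].max(),"first",X[s][0].round(4),"median",np.median(X[s],0).round(4),"last",X[s][-1].round(4))
E
python3 ang.py pics/wrist7.npz
python3 - <<'E'
from h import *
z=dict(np.load("pics/wrist7.npz"));S=np.array([.6748,.0587]);xh=np.array([.9942,-.1078]);yh=np.array([.1078,.9942])
for v in (60,90):
    im=z["im"];print(v,[(u,im[v,u].tolist()) for u in list(range(196,206))+list(range(368,390,2))])
    for u in (200.5,380): q=ray(z,(u,v),.099)[:2];print(u,((q-S)@xh).round(4),((q-S)@yh).round(4))
E
```

```text
130 bar cols 238 265 nearest [-0.0295  0.0617  0.325 ] ztop 0.3253
   strip cols 291 334 first [-0.0081  0.06    0.2794] median [0.0046 0.0599 0.2755] last [0.0257 0.0586 0.2408]
150 bar cols 239 265 nearest [-0.0294  0.0535  0.3248] ztop 0.3255
   strip cols 290 334 first [-0.0083  0.0488  0.2789] median [0.0052 0.0483 0.2743] last [0.0273 0.0446 0.238 ]
170 bar cols 239 265 nearest [-0.0289  0.0451  0.3248] ztop 0.325
   strip cols 290 334 first [-0.0079  0.0372  0.2794] median [0.0066 0.0357 0.27  ] last [0.029  0.0298 0.2358]
190 bar cols 239 264 nearest [-0.0293  0.0364  0.325 ] ztop 0.3254
   strip cols 289 334 first [-0.0081  0.0252  0.2794] median [0.007  0.0229 0.2695] last [0.031  0.0138 0.2321]
60 [(196, [226, 229, 230]), (197, [223, 228, 230]), (198, [227, 229, 230]), (199, [244, 224, 211]), (200, [248, 210, 150]), (201, [248, 201, 116]), (202, [247, 198, 113]), (203, [247, 200, 117]), (204, [247, 200, 116]), (205, [247, 203, 118]), (368, [205, 155, 120]), (370, [205, 156, 118]), (372, [207, 158, 119]), (374, [206, 156, 120]), (376, [201, 155, 123]), (378, [160, 165, 164]), (380, [160, 168, 169]), (382, [182, 189, 191]), (384, [207, 213, 215]), (386, [186, 192, 193]), (388, [197, 201, 202])]
200.5 -0.0921 0.1298
380 0.1063 0.1287
90 [(196, [229, 230, 232]), (197, [226, 229, 230]), (198, [224, 228, 230]), (199, [223, 228, 232]), (200, [240, 229, 231]), (201, [249, 214, 167]), (202, [248, 201, 118]), (203, [247, 201, 115]), (204, [247, 202, 117]), (205, [247, 203, 118]), (368, [208, 158, 119]), (370, [206, 154, 116]), (372, [207, 155, 116]), (374, [178, 163, 152]), (376, [161, 170, 171]), (378, [159, 167, 168]), (380, [200, 206, 208]), (382, [191, 196, 197]), (384, [192, 196, 196]), (386, [216, 218, 219]), (388, [219, 222, 222])]
200.5 -0.0935 0.0982
380 0.1097 0.0975
```

Cover is held at about 57.2°: bar centre at z ≈ 0.319 m, and the panel slope also gives ~57°. Raising it the last ~3°.

```bash
python3 -m creep '[[[-0.12,0.2,0,0,0],[-0.1,0.17,0,0,0],[0,0,0,0,0],[0,0,0,0,0]]]'; python3 arc.py|head -2; cat > look.py <<'E'
from h import *
from workcell import camera,camera_params
import sys
p=camera_params("wrist");im,d=camera("wrist");np.savez(f"pics/{sys.argv[1]}.npz",im=im,d=d,**p);cv2.imwrite(f"pics/{sys.argv[1]}.png",im[:,:,::-1])
E
python3 look.py w8; python3 ang.py pics/w8.npz
```

```text
time: 23.72
tcp_pos: [0.6552, 0.0611, 0.3083]
ee_rot: [-0.462, -0.523, -0.482, 0.53]
ft_force: [-3.6, 0.2, 1.6]
width: 0.0099
t 23.72 x 0.125 side -0.0002 z 0.2253 theta 60.0 r 0.2601 w 0.009898270419307511 F [-3.6  0.2  1.6]
tool x [-0.026  0.015 -1.   ] y [ 0.994 -0.109 -0.027]
130 bar cols 238 265 nearest [-0.0189  0.0617  0.3315] ztop 0.332
   strip cols 288 334 first [0.0003 0.06   0.2843] median [0.0152 0.0595 0.2731] last [0.0396 0.058  0.2311]
150 bar cols 238 265 nearest [-0.0194  0.0535  0.3313] ztop 0.3317
   strip cols 287 334 first [-1.000e-04  4.880e-02  2.855e-01] median [0.0158 0.0474 0.2718] last [0.0415 0.0428 0.2276]
170 bar cols 239 265 nearest [-0.0192  0.045   0.3312] ztop 0.3318
   strip cols 286 334 first [-2.000e-04  3.690e-02  2.841e-01] median [0.0164 0.0345 0.27  ] last [0.0436 0.0266 0.224 ]
190 bar cols 239 264 nearest [-0.019   0.0363  0.3315] ztop 0.3319
   strip cols 286 334 first [0.     0.0252 0.2858] median [0.0174 0.0209 0.2681] last [0.0454 0.0096 0.2214]
```

Now at 60.0° from the bar height and 59.8° from the panel slope. Final stability check and jar check before handing in.

```bash
python3 -m creep '[[[0,0,0,0,0],[0,0,0,0,0],[0,0,0,0,0],[0,0,0,0,0]]]'; python3 look.py w9; python3 ang.py pics/w9.npz | grep "^170"; python3 caps.py pics/w9.npz; python3 arc.py|head -1
```

```text
time: 24.1
tcp_pos: [0.6548, 0.0611, 0.3081]
ee_rot: [-0.462, -0.523, -0.482, 0.53]
ft_force: [-3.6, 0.2, 1.2]
width: 0.0098
170 bar cols 239 265 nearest [-0.0199  0.045   0.3307] ztop 0.3315
orange cap z 0.1217 centre [0.4858 0.1908] r 31.3 mean [0.4874 0.191 ] station -0.2021 0.1109
green cap z 0.1214 centre [ 0.4672 -0.0303] r 30.7 mean [ 0.4692 -0.0287] station -0.1968 -0.1108
t 24.15 x 0.1246 side -0.0002 z 0.2251 theta 59.9 r 0.2601 w 0.009847211929502622 F [-2.4 -1.3  1.6]
```

View pics/w9.png

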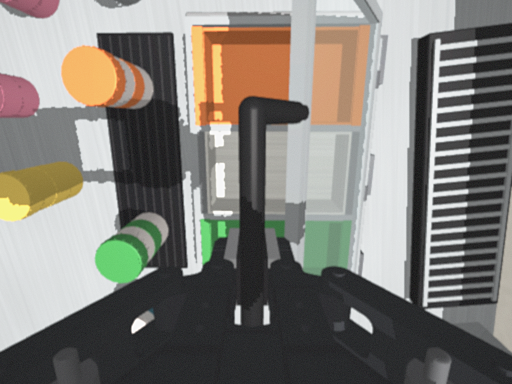

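The jaws still hold the bar at (250,230). The jars stand at (110,78) and (132,245), each in front of the pan of its own colour, and nothing is drifting. Handing in.

```bash
python3 -c "
from workcell import env
print(env.finish_job())"
```

```text
the job is handed in; nothing more can be done
None
```

I swapped the two jars by way of the middle of the mat, then gripped the cover's handle, lifted it to 60 degrees and handed in at about 24 s with the fingers still holding it.

**Cover:** The last checks gave 60° from the height of the handle bar and 59.8° from the slope of the panel. It drifted about 0.1° over the last hold, with a light wrist force of 3–4 N.

**Jars:** Both stand upright in front of the pan of their own colour. In my station frame orange is at (-0.202, +0.111) m and green at (-0.197, -0.111) m, against a target of (-0.200, ±0.112).

**Disagreement:** My two ways of locating the station differed by about 5 mm front to back. The pans gave one position; the handle bar, mat and hinge gave one about 5 mm farther from the robot. If the second is right, the orange jar is about 7 mm and the green about 2 mm too near the robot. I left them there.

**Rest of the counter:** I moved nothing else on purpose. In the pictures taken with the cover up, the neighbouring items in view looked unmoved, but I did not measure them.

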